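# Close the film cleaner's filler neck with its camlock cap

## Task

Take the camlock cap off the bench, push it fully home on the leaning brass filler neck of the film cleaner with both its cam arms still raised, squeezing the stiff seal flat. Then swing the two arms right down to their stops, first one and then the other, so that the cap ends up locked on the neck. Leave the spool, loupe, roller and gauge clip where they are.

Things in the scene. Friction and masses are not known exactly. Their poses are not given: they have to be found in the camera images.
- cleaner: Film cleaner, fixed to the bench, origin on the bench under the middle of its grey sloping deck (150 x 230 mm, sloping 32 deg, low edge towards the robot's side at -x, about 35 mm high). Behind the high edge stands a blue housing, from 67 to 157 mm along its x, 230 mm wide, top 100 mm above the bench.
- neck: Leaning brass filler neck, fixed on the deck. Origin: its foot on the deck, 75 mm above the bench. z: out along the neck, leaning 0.56 rad from vertical towards the cleaner's -x; x: up the slope; y: level. Neck 80 mm long, 36 mm across, head chamfered to 29 mm over the top 4 mm. Groove 22 mm across from 48 to 70 mm above the deck. Flange at the foot 54 mm across, 6 mm thick.
- neck_top (a point): Centre of the flat top of the brass neck, 80 mm from the foot along the neck's z. A black rubber seal, 24 mm in diameter, stands 4 mm proud of it at the start.
- seal (a joint): Black rubber seal in the neck's top: 0 = 4 mm proud, 0.004 m = flush. It yields to a steady push of about 9 N along the neck and stays where pushed; the cap's own weight does not move it. Once it is flush the cap bears on brass and the push turns rigid.
- cap: Loose camlock cap, 0.3 to 0.5 kg, mouth down on the bench. Origin: centre of its mouth rim; z: towards the closed end; y: towards cam_a; arms stick out along +y and -y. Skirt 52 mm across, 46 mm tall; bore 39 mm across, 38 mm deep. On top a square black grip block 30 x 30 mm, 46 to 87 mm above the mouth: grip it across x. It fits at any turn; with its y along the neck's y both arms are free.
- cap_face (a point): Centre of the closed inner face of the cap's bore, 38 mm above the mouth on the cap's axis. Fully home it coincides with neck_top.
- cam_a (a joint): Cam arm on the cap's +y side, turning about the cap's x. 0 = raised, outward and 45 deg up (towards the cap's z); 1.57 rad = at its stop, outward and 45 deg down. Flat steel bar 14 mm wide, 6 mm thick; stiff (0.08 N m, about 1.5 N at the pad), stays where left. From about 0.7 rad its nose swings into the neck's groove; it fouls the head if the cap is not home.
- cam_b (a joint): Cam arm on the cap's -y side, the mirror image of cam_a: 0 = raised, 1.57 rad = fully down.
- cam_a_pivot (a point): Pivot of cam_a: 30 mm from the cap's axis on the +y side, 23 mm above the mouth.
- cam_b_pivot (a point): Pivot of cam_b: 30 mm from the cap's axis on the -y side, 23 mm above the mouth.
- cam_a_pad (a point): Centre of the red pad (24 wide, 20 long, 8 mm thick) at the end of cam_a, 60 mm from its pivot; the arm ends 70 mm from the pivot.
- cam_b_pad (a point): Centre of the red pad at the end of cam_b, 60 mm from its pivot.
- spool: Bystander: blue metal spool lying flat, 80 mm in diameter, 20 mm high, origin under its centre. Leave it.
- loupe: Bystander: nickel loupe, 42 mm in diameter and 42 mm high, origin under its centre. Leave it.
- roller: Bystander: grey rubber roller standing on end, 34 mm in diameter, 62 mm high, origin under its centre. Leave it.
- gauge_clip: Bystander: spring clip on a 70 x 110 mm dark steel base holding a steel gauge bar, 32 mm high, origin under its centre. Leave it.

How it is judged:
On the way, in this order (a step that is already met when the one before it is completed fails the run):
1. the cap is fully home on the neck (inner face within 2 mm of the neck's top) with both arms still raised (z of cap_face in the frame of neck below 0.082 m and distance between cap_face and neck_top below 0.004 m and angle between the z axis of cap and the z axis of neck, either way round below 0.12 rad and value of joint each of cam_a, cam_b below 0.6 rad), for 0.2 s.
2. one arm is down while the other is still raised, the cap still home (distance between cap_face and neck_top below 0.004 m and ((value of joint cam_a above 1.35 rad and value of joint cam_b below 0.6 rad) or (value of joint cam_b above 1.35 rad and value of joint cam_a below 0.6 rad))), for 0.2 s.
At the end, for the whole second after the job is handed in: The cap sits fully home on the neck (inner face within 2 mm above the neck's top along the neck and 4 mm in all, axes within 0.12 rad), both cam arms are down past 1.35 rad, and the cap is at rest (z of cap_face in the frame of neck below 0.082 m and distance between cap_face and neck_top below 0.004 m and angle between the z axis of cap and the z axis of neck, either way round below 0.12 rad and value of joint each of cam_a, cam_b above 1.35 rad and linear speed of cap below 0.02 m/s); the robot touches nothing.
It fails at once if spool moved more than 30 mm (distance of spool from where it was at the start of the episode above 0.03 m).
It fails at once if loupe moved more than 30 mm (distance of loupe from where it was at the start of the episode above 0.03 m).
It fails at once if roller moved more than 30 mm (distance of roller from where it was at the start of the episode above 0.03 m).
It fails at once if gauge clip moved more than 30 mm (distance of gauge_clip from where it was at the start of the episode above 0.03 m).
It also fails if it takes over 64 s, if anything falls off the work surface, if the arm or the gripper's body presses on something with over 40 N, if the wrist force passes 120 N, or if a joint passes its speed limit or range.

## Robot

A 6-joint arm with a two-finger parallel gripper is mounted at the origin on the work surface. World frame = base frame: x ahead of the robot, y to its left, z up, the work surface at z = 0. Lengths are in m, angles in rad, forces in N, time in s.
With the tool pointing down it reaches from about 0.35 to 0.85 m from the base axis. Payload 8.1 kg.
Tool frame: the origin (TCP) lies at the very end of the fingers, on their centre line; the grasp point (between the pads) lies 19 mm behind it; z points along the fingers, y is the direction in which the jaws open and shut (so a half turn about z gives the same grasp; the last joint's range is limited). The gripper opens to 85 mm and grips with 20 to 120 N. Pads are 22 mm wide; open, the fingers measure 114 mm over their backs; the gripper's body (76 mm by 85 mm) begins 54 mm behind the grasp point. The pads swing forward as they close: fully open they stand 13 mm farther back than shut.
Start: joints at [-1.309, 0.13, 1.488, -0, 1.523, -0.085], TCP at [0.204, -0.564, 0.231] pointing down, gripper open.
Joint ranges: [-2.96, 2.96], [-0.89, 2.26], [0.02, 2.5], [-1.34, 4.48], [0, 2.73], [-2.66, 2.66]. Speed limits (rad/s): [2.39, 2.39, 2.79, 3.14, 3.14, 3.14].

## Interface

Orientations are given as a unit quaternion [x, y, z, w].
In Python, from rig import manip, viewer, hand_in gives the robot as it stands.
- The arm moves only by the tool jog_arm, never from a script. Its argument "targets" is one flat list of numbers, 7 for each row, row after row: the closure in counts, from 0 (fully open) to 255 (shut), then the shift along the tool's x, y, z in mm, then the turn, a rotation vector about the tool's x, y, z in rad. A call has 1 to 8 rows; each row is the pose to reach, as a shift and turn from the pose commanded when the call began, along the tool's axes at that moment; what a row does not reach only later rows make up. A row lasts 1/10 s, in which the tool goes at most 50 mm and 8.59 degrees, less where a joint would pass 70% of its speed; a pose out of reach is approached as far as the arm can. A call with a gripper value outside its range is refused whole. The fingers move at their own pace and stop on an object; the grip force is fixed at half the most. Time passes only in rows, so rows that repeat a pose let the fingers close. It gives the time, the measured TCP pose, the force and the opening at its end, in the units of the state.
- manip.observe(): the state, without advancing time (a new reading comes with each control period).
- viewer.camera(name): name is "side" or "top"; returns the picture (480x640x3 uint8, blue, green, red); there is no depth.
- viewer.camera_model(name): a dict with "intrinsics" (3x3 intrinsics, pixels), "R" (3x3) and "t" (3): a world point X has camera coordinates R X + t. Camera axes: x right, y down, z forward; pixel columns grow to the right and rows downward; lengths in m; the calibration is good to about 2 mm. A picture is of the moment at which its call begins. camera_model takes no time and is no camera call.
- hand_in(): hands the job in, once; it reports no verdict.
The state is a dict: "t": time; "joints": joint angles; "qvel": joint speeds; "joint_torque": joint torques, N m; "position": TCP position; "tcp_rot": TCP orientation; "force": force on the tool from outside, world axes, zero at the start; "torque": the same for the moment, N m; "gripper_width": opening from 0.0 (shut) to 1.0 (fully open).
Only numpy, scipy, OpenCV 4.12 (cv2) and the standard library are available. Lean on these libraries where they do the work, as an engineer would, in place of code of your own. Each camera call takes 0.05 s, during which the arm holds its last target.

## Working session

There is one attempt and no reset: what is moved stays moved. The work goes in short steps, Python scripts to look and compute and a tool call to move; the robot and the scene stay as the last step left them, time stands still between calls to the robot, and variables do not carry over. Pictures are saved under pics/ and viewed, and the job is handed in when it is done.

Besides the shell and the picture viewer there is one more tool, called in YAML: its name, and indented under it one key for each argument. jog_arm: Moves the arm, as the interface text tells. Its arguments: {"type":"object","properties":{"targets":{"type":"array","items":{"type":"number"}}},"required":["targets"]}

```bash
ls; mkdir -p pics
python3 - <<'E'
from rig import manip, viewer
import cv2
for n in("side","top"):
    cv2.imwrite(f"pics/{n}0.png",viewer.camera(n)); print(n,viewer.camera_model(n))
print(manip.observe())
E
```

```text
pics
side {'intrinsics': array([[489.07332104,   0.        , 326.14635326],
       [  0.        , 489.07332104, 237.67050932],
       [  0.        ,   0.        ,   1.        ]]), 'R': array([[ 0.91246997, -0.40880279, -0.01669839],
       [-0.32163286, -0.69148028, -0.64684413],
       [ 0.25288508,  0.59559659, -0.7624394 ]]), 't': array([-0.48880923,  0.24899026,  0.95511726])}
top {'intrinsics': array([[558.38463112,   0.        , 322.60590624],
       [  0.        , 558.38463112, 240.64289228],
       [  0.        ,   0.        ,   1.        ]]), 'R': array([[-1.69971860e-02, -9.99849988e-01, -3.33111880e-03],
       [-9.87299744e-01,  1.73099733e-02, -1.57922702e-01],
       [ 1.57956674e-01,  6.04571198e-04, -9.87445859e-01]]), 't': array([0.05049504, 0.54801774, 1.15393211])}
{'t': 0.1, 'joints': array([-1.30940055e+00,  1.31054097e-01,  1.48917624e+00, -1.12309638e-05,
        1.52298182e+00, -8.54052973e-02]), 'qvel': array([ 0.00151835, -0.00066647, -0.00227408, -0.00109822, -0.0015149 ,
       -0.00040635]), 'joint_torque': array([ 1.33379926e-03, -5.70952177e+01, -5.01941335e+01, -4.55119437e-05,
        8.13775318e-03, -1.13313467e-05]), 'position': array([ 0.20382247, -0.56380154,  0.23036495]), 'tcp_rot': array([ 9.85003389e-01,  1.72533094e-01, -7.67494629e-05, -8.06125161e-04]), 'force': array([ 1.19280794,  0.09170544, -0.84727508]), 'torque': array([-0.00809051, -0.00932682,  0.04893379]), 'gripper_width': 0.9997867568167932}
```

View pics/side0.png

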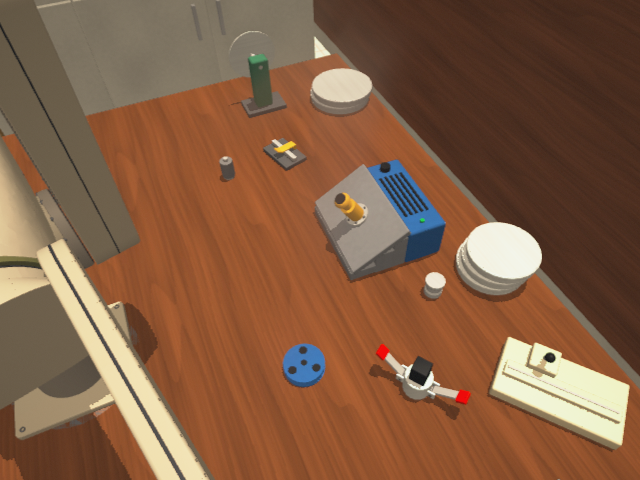

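View pics/top0.png

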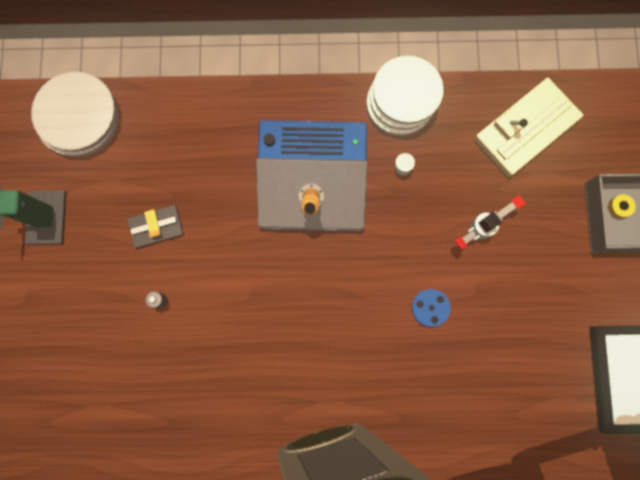

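The side view shows the cap at about (418,380), with red pads at (383,352) and (463,397), and the neck's black seal at (341,199). In the top view the cap is at (487,224), its pads at (519,202) and (461,243), and the seal at (310,208).

```bash
cat > h.py <<'E'
import numpy as np, cv2
from rig import manip, viewer
from scipy.spatial.transform import Rotation as Ro
M={n:viewer.camera_model(n) for n in("side","top")}
def ray(n,p):
    m=M[n];d=m["R"].T@np.linalg.solve(m["intrinsics"],[p[0],p[1],1.]);return -m["R"].T@m["t"],d/np.linalg.norm(d)
def onz(n,p,z):
    c,d=ray(n,p);return c+d*(z-c[2])/d[2]
def tri(ps,pt):
    P=[M[n]["intrinsics"]@np.c_[M[n]["R"],M[n]["t"]] for n in("side","top")]
    X=cv2.triangulatePoints(P[0],P[1],np.float64(ps).reshape(2,1),np.float64(pt).reshape(2,1)).ravel();return X[:3]/X[3]
def proj(n,X):
    m=M[n];c=m["R"]@X+m["t"];p=m["intrinsics"]@c;return p[:2]/p[2]
def blobs(img,lo,hi,roi,minA=5):
    x0,y0,x1,y1=roi;m=cv2.inRange(img,np.array(lo),np.array(hi));k=np.zeros_like(m);k[y0:y1,x0:x1]=m[y0:y1,x0:x1]
    n,l,s,c=cv2.connectedComponentsWithStats(k)
    return [(c[i].round(2),int(s[i,4]),s[i,:4].tolist()) for i in range(1,n) if s[i,4]>=minA]
E
python3 - <<'E'
from h import *
S=cv2.imread("pics/side0.png");T=cv2.imread("pics/top0.png")
print("red",blobs(S,(0,0,150),(60,60,255),(340,320,500,420)),blobs(T,(0,0,150),(60,60,255),(440,180,540,260)))
print("blk S cap",blobs(S,(0,0,0),(45,45,45),(400,350,440,390)));print("blk T cap",blobs(T,(0,0,0),(45,45,45),(470,205,505,240)))
print("white T",blobs(T,(150,150,150),(255,255,255),(465,200,510,245)))
print("seal",blobs(S,(0,0,0),(60,60,60),(325,185,360,215)),blobs(T,(0,0,0),(60,60,60),(295,195,325,220)))
print("brass",blobs(S,(0,80,150),(100,200,255),(325,185,375,230)),blobs(T,(0,80,150),(100,200,255),(290,180,330,220)))
print("blue T",blobs(T,(100,0,0),(255,120,60),(250,110,375,165)))
cv2.imwrite("pics/z1.png",np.hstack([cv2.resize(S[340:430,365:485],None,fx=3.3,fy=3.3),cv2.resize(T[180:270,440:560],None,fx=3.3,fy=3.3)]))
cv2.imwrite("pics/z2.png",np.hstack([cv2.resize(S[155:285,300:450],None,fx=2.6,fy=2.6),cv2.resize(T[110:240,245:395],None,fx=2.6,fy=2.6)]))
E
```

```text
red [(array([382.15, 351.21]), 127, [376, 344, 14, 16]), (array([462.92, 396.31]), 155, [455, 389, 16, 16])] [(array([460.72, 243.45]), 47, [456, 238, 11, 11])]
blk S cap [(array([417.59, 376.87]), 166, [409, 369, 20, 17]), (array([429.6, 369.6]), 5, [429, 368, 2, 4])]
blk T cap []
white T [(array([504.08, 211.05]), 62, [498, 205, 12, 12]), (array([480.01, 222.47]), 131, [475, 213, 14, 23]), (array([471.14, 229.  ]), 14, [469, 227, 5, 5]), (array([493.76, 230.88]), 25, [489, 226, 10, 9]), (array([471.22, 236.29]), 45, [465, 233, 14, 7])]
seal [] []
brass [(array([331.12, 185.88]), 8, [330, 185, 3, 3]), (array([350.46, 206.17]), 295, [334, 193, 29, 27])] [(array([310.33, 198.68]), 276, [301, 189, 19, 24])]
blue T []
```

View pics/z1.png

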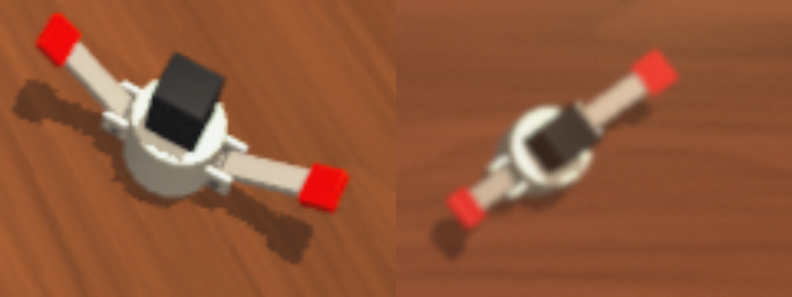

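View pics/z2.png

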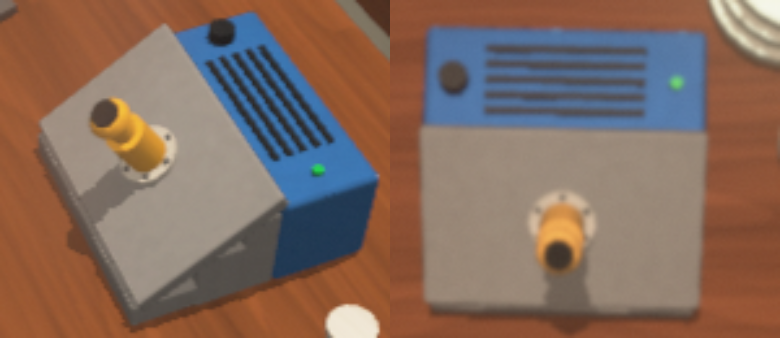

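Zoomed in, the block stands on the cap and each arm carries a red pad. The leaning neck shows its dark seal face, and the deck edges are nearly parallel to the image axes in the top view. I'll loosen the thresholds because the top picture is blurred.

Run:
```python
from h import *
S=cv2.imread("pics/side0.png");T=cv2.imread("pics/top0.png")
print(S[199,341],T[208,310],T[202,519],T[140,270],T[222,492])
r=lambda I,roi,d:[ (b[0],b[1],b[2]) for b in blobs(cv2.merge([I[:,:,2].astype(int)*0>0]).astype(np.uint8) if 0 else I,(0,0,0),(255,255,255),roi)]
def red(I,roi):
    H=cv2.cvtColor(I,cv2.COLOR_BGR2HSV);
    H[:,:,0]=(H[:,:,0].astype(int)+20)%180
    return blobs(H,(12,185,150),(25,255,255),roi,15)
rs=red(S,(340,320,500,420));rt=red(T,(440,180,540,260));print(rs,rt)
print("seal S",[blobs(S,(0,0,0),(a,a,a),(325,185,360,215)) for a in(75,95)])
print("seal T",[blobs(T,(0,0,0),(a,a,a),(300,198,322,218)) for a in(70,85,100)])
for n,I,roi in(("side",S,(300,150,460,290)),("top",T,(240,110,380,170))):
    H=cv2.cvtColor(I,cv2.COLOR_BGR2HSV);m=cv2.inRange(H,np.array((95,130,60)),np.array((125,255,255)))
    k=np.zeros_like(m);x0,y0,x1,y1=roi;k[y0:y1,x0:x1]=m[y0:y1,x0:x1];k=cv2.morphologyEx(k,cv2.MORPH_CLOSE,np.ones((9,9)))
    c=max(cv2.findContours(k,cv2.RETR_EXTERNAL,cv2.CHAIN_APPROX_NONE)[0],key=cv2.contourArea)
    print(n,cv2.approxPolyDP(c,4,True).reshape(-1,2).tolist(), cv2.minAreaRect(c))
# grey deck top
H=cv2.cvtColor(T,cv2.COLOR_BGR2HSV);m=cv2.inRange(H,np.array((0,0,50)),np.array((180,60,190)))
k=np.zeros_like(m);k[155:240,245:380]=m[155:240,245:380]
c=max(cv2.findContours(k,cv2.RETR_EXTERNAL,cv2.CHAIN_APPROX_NONE)[0],key=cv2.contourArea)
print("deck",cv2.approxPolyDP(c,4,True).reshape(-1,2).tolist(),cv2.minAreaRect(c))
```

```text
[57 65 81] [45 52 63] [ 51  65 238] [63 71 85] [50 60 75]
[(array([382.14, 351.23]), 127, [376, 344, 13, 16]), (array([462.82, 396.25]), 156, [455, 389, 16, 16])] [(array([518.32, 201.22]), 106, [511, 195, 14, 14]), (array([460.28, 242.72]), 81, [455, 237, 12, 12])]
seal S [[], [(array([339.58, 198.41]), 69, [335, 194, 10, 10])]]
seal T [[(array([309.38, 208.26]), 50, [306, 205, 8, 8])], [(array([309.31, 208.18]), 67, [305, 204, 9, 9])], [(array([309.4 , 208.32]), 80, [305, 204, 10, 10])]]
side [[395, 160], [368, 168], [408, 226], [406, 261], [437, 250], [444, 223]] ((410.2200012207031, 205.99301147460938), (102.00533294677734, 49.989173889160156), 68.09129333496094)
top [[278, 139], [276, 148], [261, 153], [276, 155]] ((273.0216369628906, 150.2762908935547), (11.079468727111816, 22.022716522216797), 50.52754211425781)
deck [[366, 155], [364, 160], [257, 157], [260, 224], [361, 227]] ((312.17681884765625, 192.88668823242188), (73.78575897216797, 109.01835632324219), 88.94881439208984)
```

Run:
```python
from h import *
T=cv2.imread("pics/top0.png")
def rep(nm,s,t):
    X=tri(s,t);print(nm,X.round(4),"err",(proj("side",X)-s).round(2),(proj("top",X)-t).round(2));return X
# pads: pair lower-left in side (382,351) / top (460,243)
a=rep("padL",(382.14,351.23),(460.28,242.72));b=rep("padR",(462.82,396.25),(518.32,201.22))
print("mid",(a+b)/2,"len",np.linalg.norm(a-b),"yaw",np.arctan2(*(b-a)[[1,0]]))
for p in((460.28,242.72),(518.32,201.22)): print("top@65",onz("top",p,.0654))
for p in((382.14,351.23),(462.82,396.25)): print("side@65",onz("side",p,.0654))
s=rep("seal",(339.58,198.41),(309.35,208.25))
# blue top contour in top view at z=.1
H=cv2.cvtColor(T,cv2.COLOR_BGR2HSV);print(H[128,265],H[150,350],H[157,300],H[170,300])
m=cv2.inRange(H,np.array((98,90,90)),np.array((125,255,255)));k=np.zeros_like(m);k[110:170,240:380]=m[110:170,240:380];k=cv2.morphologyEx(k,cv2.MORPH_CLOSE,np.ones((15,15)))
c=max(cv2.findContours(k,cv2.RETR_EXTERNAL,cv2.CHAIN_APPROX_NONE)[0],key=cv2.contourArea)
R=cv2.minAreaRect(c);print(R);q=[onz("top",p,.1) for p in cv2.boxPoints(R)];print(np.round(q,4))
n=len(q);print([np.linalg.norm(q[i]-q[i-1]).round(4) for i in range(4)],[np.arctan2(*(q[i]-q[i-1])[[1,0]]).round(4) for i in range(4)])
c,d=np.asarray(q).mean(0),0;print("centre",c)
```

```text
padL [ 0.5368 -0.2491  0.0628] err [-0.37  0.11] [ 0.05 -0.25]
padR [ 0.6249 -0.3796  0.0571] err [-0.06  0.02] [ 0.01 -0.04]
mid [ 0.58082345 -0.31433014  0.05998754] len 0.1576003158298439 yaw -0.9769316391029258
top@65 [ 0.53583042 -0.24828735  0.0654    ]
top@65 [ 0.62292298 -0.37659371  0.0654    ]
side@65 [ 0.53669772 -0.25023764  0.0654    ]
side@65 [ 0.62159213 -0.38178877  0.0654    ]
seal [0.5984 0.066  0.145 ] err [-0.28  0.08] [ 0.05 -0.23]
[107 125 159] [107 125 173] [107 118 164] [ 15  51 154]
((312.1262512207031, 139.9401397705078), (106.43524169921875, 36.24213409423828), 1.1934894323349)
[[ 0.7196  0.1721  0.1   ]
 [ 0.7991  0.1706  0.1   ]
 [ 0.7901 -0.0544  0.1   ]
 [ 0.7107 -0.0505  0.1   ]]
[np.float64(0.2227), np.float64(0.0796), np.float64(0.2251), np.float64(0.0794)] [np.float64(1.5311), np.float64(-0.019), np.float64(-1.6109), np.float64(3.0925)]
centre [0.75485598 0.05945182 0.1       ]
```

```bash
cat >> h.py <<'E'
def jog(pos,R,cmd=None):
    o=manip.observe();p,q=(o["position"],Ro.from_quat(o["tcp_rot"])) if cmd is None else cmd
    print("t",round(o["t"],2),"pos",o["position"].round(4),"F",o["force"].round(1),"w",round(o["gripper_width"],3),"j",o["joints"].round(2))
    print("shift mm",(q.inv().apply(np.asarray(pos)-p)*1000).round(1),"turn",(q.inv()*R).as_rotvec().round(3))
def frame(y,z):
    y=np.asarray(y,float);z=np.asarray(z,float);z/=np.linalg.norm(z);y=y-z*(y@z);y/=np.linalg.norm(y);return Ro.from_matrix(np.c_[np.cross(y,z),y,z])
E
python3 - <<'E'
from h import *
print("block mid",onz("top",(490.3,221.5),.0665), onz("side",(417,376.9),.075))
for X in([.581,-.3143,.087],[.581,-.3143,.046],[.581,-.3143,0]):print(X,proj("side",np.array(X)).round(1),proj("top",np.array(X)).round(1))
yaw=.594;R=frame([np.cos(yaw),np.sin(yaw),0],[0,0,-1])
jog([.581,-.3143,.2],R)
E
```

```text
block mid [ 0.57988919 -0.31390996  0.0665    ] [ 0.56538783 -0.322516    0.075     ]
[0.581, -0.3143, 0.087] [423.2 366.3] [493.3 219.1]
[0.581, -0.3143, 0.046] [420.1 376.5] [487.7 222.8]
[0.581, -0.3143, 0] [416.9 387.1] [481.7 226.7]
t 0.1 pos [ 0.2038 -0.5638  0.2304] F [ 1.2  0.1 -0.8] w 1.0 j [-1.31  0.13  1.49 -0.    1.52 -0.09]
shift mm [ 439.5 -106.4   30.6] turn [-1.000e-03 -2.000e-03 -1.818e+00]
```

The block's top face is at about (423.5,366.7) in the side view, against a predicted (423.2,366.3), so the pad measurement agrees. Moving above the cap.

jog_arm:
  targets: [0,440,-106,31,0,0,-1.818,0,440,-106,31,0,0,-1.818,0,440,-106,31,0,0,-1.818,0,440,-106,31,0,0,-1.818,0,440,-106,31,0,0,-1.818,0,440,-106,31,0,0,-1.818,0,440,-106,31,0,0,-1.818,0,440,-106,31,0,0,-1.818]

```text
t: 0.9
position: [0.5384, -0.3429, 0.2034]
tcp_rot: [0.713, 0.701, -0.0, -0.0]
force: [0.9, -0.7, -0.2]
gripper_width: 1.002
```

```bash
cat > a.py <<'E'
from h import *
import sys
yaw=.594;R=frame([np.cos(yaw),np.sin(yaw),0],[0,0,-1])
jog([.581,-.3143,float(sys.argv[1])],R)
E
python3 a.py .2
```

```text
t 0.9 pos [ 0.5384 -0.3429  0.2034] F [ 0.9 -0.7 -0.2] w 1.002 j [-0.65  0.25  1.41 -0.    1.49 -0.63]
shift mm [29.4 42.1  3.4] turn [-0.    -0.    -0.612]
```

jog_arm:
  targets: [0,29,42,3,0,0,-0.612,0,29,42,3,0,0,-0.612,0,29,42,3,0,0,-0.612,0,29,42,3,0,0,-0.612,0,29,42,3,0,0,-0.612,0,29,42,3,0,0,-0.612,0,29,42,3,0,0,-0.612]

```text
t: 1.6
position: [0.5795, -0.3166, 0.2008]
tcp_rot: [0.473, 0.881, 0.0, -0.0]
force: [0.9, -0.7, 0.3]
gripper_width: 1.002
```

```bash
python3 a.py .056
python3 - <<'E'
from h import *
S=viewer.camera("side");T=viewer.camera("top")
cv2.imwrite("pics/b.png",np.hstack([cv2.resize(S[240:430,330:520],None,fx=2.1,fy=2.1),cv2.resize(T[130:320,410:600],None,fx=2.1,fy=2.1)]))
E
```

```text
t 1.6 pos [ 0.5795 -0.3166  0.2008] F [ 0.9 -0.7  0.3] w 1.002 j [-0.58  0.31  1.34  0.    1.49 -1.16]
shift mm [  1.    2.5 144.8] turn [-0.   -0.   -0.01]
```

View pics/b.png

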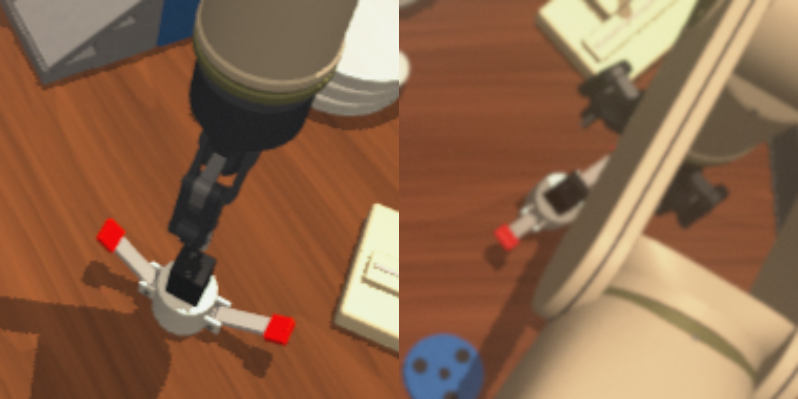

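The side view shows the open gripper over the cap at about (425,360), with the jaws edge-on across the block and the pads clear. Descending now.

jog_arm:
  targets: [0,1,2,50,0,0,-0.01,0,1,2,90,0,0,-0.01,0,1,2,120,0,0,-0.01,0,1,2,135,0,0,-0.01,0,1,2,145,0,0,-0.01,0,1,2,145,0,0,-0.01]

```text
t: 2.3
position: [0.5806, -0.3145, 0.0555]
tcp_rot: [0.468, 0.884, 0.0, -0.0]
force: [0.8, 0.3, 0.0]
gripper_width: 1.004
```

```bash
python3 a.py .056
```

```text
t 2.3 pos [ 0.5806 -0.3145  0.0555] F [0.8 0.3 0. ] w 1.004 j [-0.57  0.43  1.46  0.    1.25 -1.17]
shift mm [-0.   0.4 -0.5] turn [-0.    -0.001  0.003]
```

jog_arm:
  targets: [255,0,0,0,0,0,0,255,0,0,0,0,0,0,255,0,0,0,0,0,0,255,0,0,0,0,0,0,255,0,0,0,0,0,0,255,0,0,0,0,0,0,255,0,0,0,0,0,0,255,0,0,0,0,0,0]

```text
t: 3.1
position: [0.5815, -0.315, 0.0573]
tcp_rot: [0.467, 0.884, -0.0, 0.001]
force: [0.1, 0.5, 6.5]
gripper_width: 0.344
```

jog_arm:
  targets: [255,0,0,-20,0,0,0,255,0,0,-60,0,0,0,255,0,0,-110,0,0,0,255,0,0,-160,0,0,0,255,0,0,-210,0,0,0,255,0,0,-230,0,0,0,255,0,0,-230,0,0,0]

```text
t: 3.8
position: [0.5823, -0.3155, 0.2908]
tcp_rot: [0.467, 0.884, -0.0, 0.004]
force: [0.3, 0.5, -4.2]
gripper_width: 0.338
```

```bash
python3 a.py .28
python3 - <<'E'
from h import *
S=viewer.camera("side");T=viewer.camera("top")
cv2.imwrite("pics/c.png",np.hstack([cv2.resize(S[180:420,320:560],None,fx=1.66,fy=1.66),cv2.resize(T[100:340,390:630],None,fx=1.66,fy=1.66)]))
E
```

```text
t 3.8 pos [ 0.5823 -0.3155  0.2908] F [ 0.3  0.5 -4.2] w 0.338 j [-0.57  0.28  1.21 -0.    1.64 -1.17]
shift mm [ 1.8 -0.4 10.8] turn [0.003 0.007 0.004]
```

View pics/c.png

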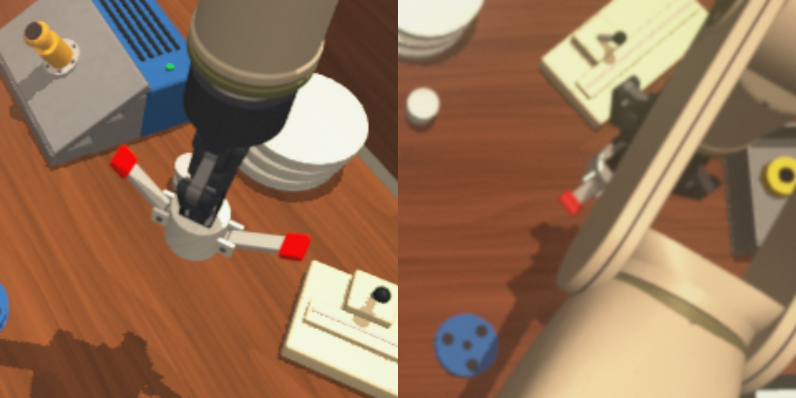

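The cap is lifted and hangs square in the jaws with both arms raised. It weighs about 0.43 kg, and the mouth is about 57 mm ahead of the TCP. Next is a standoff on the neck axis.

```bash
cat > n.py <<'E'
from h import *
import sys
yaw=-.035;nt=np.array([.6005,.066,.1420])
c,s=np.cos(yaw),np.sin(yaw)
nz=np.array([-np.sin(.56)*c,-np.sin(.56)*s,np.cos(.56)]);nx=np.array([np.cos(.56)*c,np.cos(.56)*s,np.sin(.56)]);ny=np.cross(nz,nx)
R=frame(nx,-nz)
# args: height of TCP above neck top along nz, along ny (mm)
if __name__=="__main__":
    jog(nt+nz*float(sys.argv[1])/1000+ny*(float(sys.argv[2])/1000 if len(sys.argv)>2 else 0),R)
E
python3 n.py 105
```

```text
t 3.9 pos [ 0.5804 -0.3143  0.2841] F [-0.6  0.2 -5.3] w 0.341 j [-0.57  0.28  1.22  0.    1.64 -1.17]
shift mm [335.9 185.8  53.6] turn [-0.542 -0.179  0.616]
```

jog_arm:
  targets: [255,42,23,0,-0.06,-0.02,0.07,255,84,46,0,-0.13,-0.04,0.15,255,126,70,5,-0.2,-0.07,0.23,255,168,93,10,-0.27,-0.09,0.31,255,210,116,20,-0.34,-0.11,0.39,255,252,140,30,-0.41,-0.13,0.46,255,294,163,42,-0.48,-0.16,0.54,255,336,186,54,-0.542,-0.179,0.616]

```text
t: 4.7
position: [0.5435, 0.0581, 0.2285]
tcp_rot: [0.689, 0.673, 0.185, 0.194]
force: [-0.0, -1.0, -5.2]
gripper_width: 0.339
```

```bash
python3 n.py 105
```

```text
t 4.7 pos [0.5435 0.0581 0.2285] F [-0.  -1.  -5.2] w 0.339 j [ 0.04 -0.55  2.17 -0.05  0.97  0.08]
shift mm [ 9.8  2.2 -1.6] turn [-0.017 -0.     0.012]
```

jog_arm:
  targets: [255,0,0,0,0,0,0,255,0,0,0,0,0,0,255,0,0,0,0,0,0]

```text
t: 5.0
position: [0.5461, 0.0557, 0.2325]
tcp_rot: [0.687, 0.675, 0.185, 0.195]
force: [-0.2, -0.9, -4.1]
gripper_width: 0.341
```

```bash
python3 n.py 105
python3 - <<'E'
from h import *
S=viewer.camera("side");T=viewer.camera("top")
cv2.imwrite("pics/sd.png",S);cv2.imwrite("pics/td.png",T)
cv2.imwrite("pics/d.png",np.hstack([cv2.resize(S[90:270,240:420],None,fx=2.2,fy=2.2),cv2.resize(T[100:280,220:400],None,fx=2.2,fy=2.2)]))
E
```

```text
t 5.0 pos [0.5461 0.0557 0.2325] F [-0.2 -0.9 -4.1] w 0.341 j [ 0.03 -0.54  2.16 -0.04  0.98  0.06]
shift mm [12.2 -2.1  0.4] turn [-0.016  0.     0.017]
```

View pics/d.png

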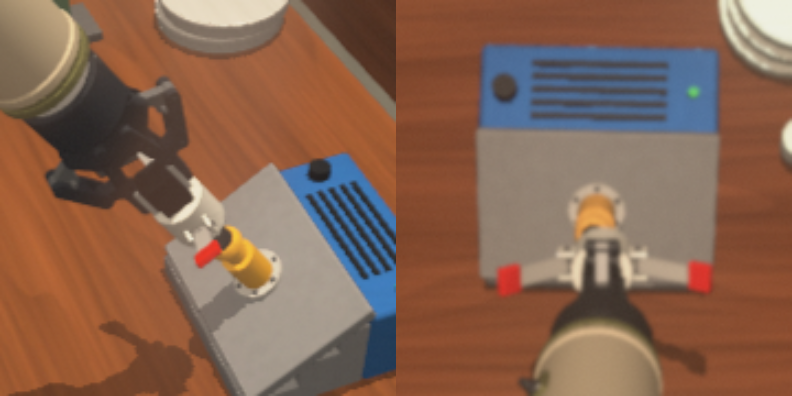

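The cap is now above and slightly to one side of the neck, with pads at about (271,227) and (358,225) in the top view. The calibration allows a 2 mm error, so I'll check the held cap by its red pads.

```bash
cat > redchk.py <<'E'
from n import *
def red(I,roi):
    H=cv2.cvtColor(I,cv2.COLOR_BGR2HSV);H[:,:,0]=(H[:,:,0].astype(int)+20)%180
    return blobs(H,(12,165,100),(25,255,255),roi,12)
E
python3 - <<'E'
from redchk import *
S=cv2.imread("pics/sd.png");T=cv2.imread("pics/td.png")
rs=red(S,(240,90,420,270));rt=red(T,(220,180,400,260));print(rs,rt)
o=manip.observe();q=Ro.from_quat(o["tcp_rot"]);m=o["position"]+q.apply([0,0,-.003])
for sg in(1,-1):
    P=m+sg*q.apply([.0775,0,0]);print(sg,P.round(4),proj("side",P).round(1),proj("top",P).round(1))
print("tool x",q.apply([1,0,0]).round(3))
E
```

```text
[(array([334.25, 204.86]), 76, [329, 199, 12, 12])] [(array([358.26, 225.96]), 133, [353, 219, 11, 15]), (array([270.77, 227.47]), 126, [266, 221, 11, 14])]
1 [0.5472 0.1323 0.2358] [302.7 153.4] [271.7 225.6]
-1 [ 0.5436 -0.0226  0.2372] [332.9 203. ] [357.6 225.9]
tool x [ 0.024  1.    -0.009]
```

Predicted and seen pads agree to 1–2 px. Next I'll centre on the axis.

jog_arm:
  targets: [255,12,-2,0,-0.016,0,0.017,255,12,-2,0,-0.016,0,0.017,255,12,-2,0,-0.016,0,0.017,255,12,-2,0,-0.016,0,0.017]

```text
t: 5.5
position: [0.5456, 0.0674, 0.2335]
tcp_rot: [0.692, 0.667, 0.193, 0.2]
force: [0.6, -0.5, -3.9]
gripper_width: 0.338
```

```bash
python3 n.py 62
python3 - <<'E'
from redchk import *
S=viewer.camera("side");T=viewer.camera("top")
print(red(S,(240,90,420,270)),red(T,(220,180,400,260)))
o=manip.observe();q=Ro.from_quat(o["tcp_rot"]);m=o["position"]+q.apply([0,0,-.003])
for sg in(1,-1):
    P=m+sg*q.apply([.0775,0,0]);print(sg,P.round(4),proj("side",P).round(1),proj("top",P).round(1))
cv2.imwrite("pics/e.png",np.hstack([cv2.resize(S[130:250,270:390],None,fx=3.3,fy=3.3),cv2.resize(T[160:280,250:370],None,fx=3.3,fy=3.3)]))
E
```

```text
t 5.5 pos [0.5456 0.0674 0.2335] F [ 0.6 -0.5 -3.9] w 0.338 j [ 0.07 -0.55  2.18 -0.07  0.96  0.13]
shift mm [ 0.5 -2.2 44.7] turn [ 0.003  0.001 -0.002]
[(array([330.92, 200.96]), 73, [326, 196, 11, 11])] [(array([263.65, 227.31]), 127, [259, 221, 11, 14]), (array([350.93, 227.37]), 123, [346, 220, 11, 15])]
1 [0.5468 0.1452 0.236 ] [300.1 149.6] [264.5 225.9]
-1 [ 0.541  -0.0097  0.2359] [328.8 199.4] [350.4 227.6]
```

View pics/e.png

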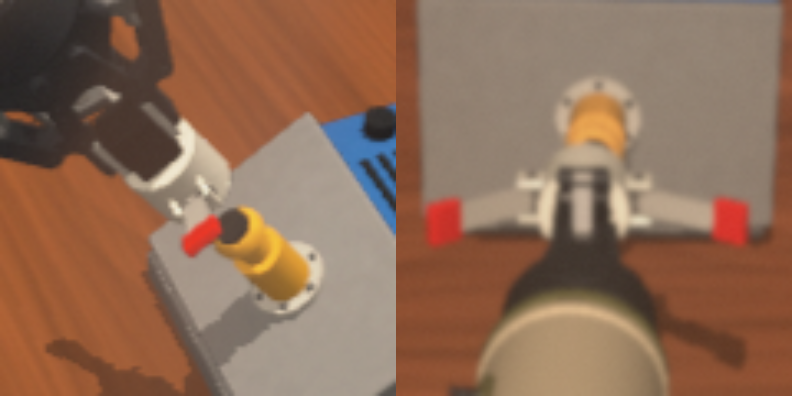

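In the side view the neck axis from flange to seal runs through the middle of the skirt mouth. In the top view the cap is centred over the neck. Lowering until the mouth is about at the neck's top.

jog_arm:
  targets: [255,0.5,-2,10,0,0,0,255,0.5,-2,20,0,0,0,255,0.5,-2,30,0,0,0,255,0.5,-2,38,0,0,0,255,0.5,-2,42,0,0,0,255,0.5,-2,42,0,0,0,255,0.5,-2,42,0,0,0]

```text
t: 6.3
position: [0.5661, 0.0683, 0.1967]
tcp_rot: [0.692, 0.667, 0.193, 0.2]
force: [0.5, -0.6, -4.0]
gripper_width: 0.338
```

```bash
python3 n.py 62
python3 - <<'E'
from redchk import *
S=viewer.camera("side");T=viewer.camera("top")
print(red(S,(240,90,420,270)),red(T,(220,180,400,260)))
o=manip.observe();q=Ro.from_quat(o["tcp_rot"]);m=o["position"]+q.apply([0,0,-.003])
for sg in(1,-1):
    P=m+sg*q.apply([.0775,0,0]);print(sg,P.round(4),proj("side",P).round(1),proj("top",P).round(1))
cv2.imwrite("pics/f.png",np.hstack([cv2.resize(S[130:250,290:410],None,fx=3.3,fy=3.3),cv2.resize(T[140:260,250:370],None,fx=3.3,fy=3.3)]))
E
```

```text
t 6.3 pos [0.5661 0.0683 0.1967] F [ 0.5 -0.6 -4. ] w 0.338 j [ 0.06 -0.46  2.18 -0.07  0.86  0.13]
shift mm [-1.1  0.2  2.7] turn [ 0.003 -0.    -0.001]
[(array([340.39, 210.93]), 69, [335, 206, 11, 11])] [(array([265.86, 219.75]), 104, [262, 214, 9, 13]), (array([349.38, 219.46]), 98, [345, 214, 10, 12])]
1 [0.5674 0.1458 0.1999] [310.1 160.2] [266.2 218.6]
-1 [ 0.5619 -0.0091  0.1998] [338.8 209.2] [349.  220.1]
```

View pics/f.png

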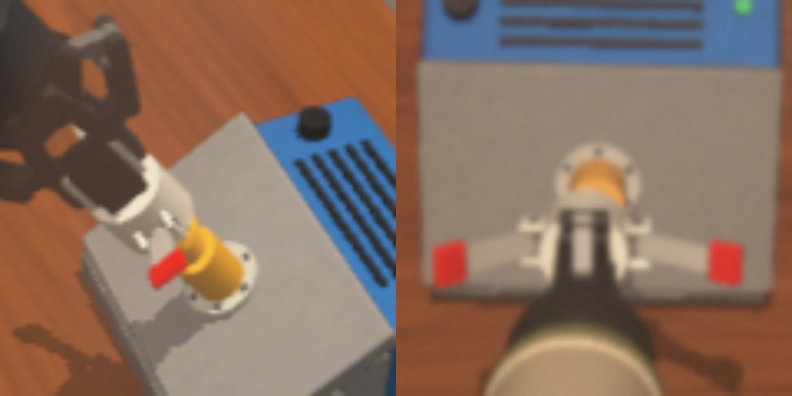

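The mouth now swallows the seal at the neck's top, about (350,198) in the side view, with no contact force. Easing on while watching the force.

jog_arm:
  targets: [255,-1,0,3,0,0,0,255,-1,0,6,0,0,0,255,-1,0,9,0,0,0,255,-1,0,12,0,0,0,255,-1,0,14,0,0,0,255,-1,0,14,0,0,0]

```text
t: 7.0
position: [0.5739, 0.0659, 0.1849]
tcp_rot: [0.691, 0.667, 0.193, 0.201]
force: [1.0, -5.2, -4.0]
gripper_width: 0.341
```

```bash
python3 n.py 25
```

```text
t 7.0 pos [0.5739 0.0659 0.1849] F [ 1.  -5.2 -4. ] w 0.341 j [ 0.06 -0.42  2.17 -0.07  0.83  0.13]
shift mm [ 1.  -0.4 25.5] turn [ 0.004  0.002 -0.001]
```

The neck pushes the cap towards -y (5 N), so I'll shift 2 mm that way.

jog_arm:
  targets: [255,-1,0,0,0,0,0,255,-2,0,0,0,0,0,255,-2,0,0,0,0,0,255,-2,0,0,0,0,0]

```text
t: 7.4
position: [0.5732, 0.065, 0.1846]
tcp_rot: [0.692, 0.667, 0.193, 0.2]
force: [1.3, -1.2, -3.7]
gripper_width: 0.339
```

jog_arm:
  targets: [255,0,0,3,0,0,0,255,0,0,6,0,0,0,255,0,0,8,0,0,0,255,0,0,8,0,0,0]

```text
t: 7.8
position: [0.5777, 0.0648, 0.1777]
tcp_rot: [0.692, 0.667, 0.193, 0.2]
force: [0.8, 0.2, -3.7]
gripper_width: 0.343
```

```bash
python3 n.py 25
```

```text
t 7.8 pos [0.5777 0.0648 0.1777] F [ 0.8  0.2 -3.7] w 0.343 j [ 0.05 -0.4   2.17 -0.06  0.81  0.12]
shift mm [ 2.   0.3 17.3] turn [ 0.003 -0.    -0.001]
```

jog_arm:
  targets: [255,0,0,3,0,0,0,255,0,0,6,0,0,0,255,0,0,9,0,0,0,255,0,0,12,0,0,0,255,0,0,14,0,0,0,255,0,0,14,0,0,0,255,0,0,14,0,0,0]

```text
t: 8.5
position: [0.585, 0.0646, 0.1661]
tcp_rot: [0.692, 0.667, 0.193, 0.2]
force: [0.5, -0.2, -3.5]
gripper_width: 0.344
```

```bash
python3 n.py 19.3
```

```text
t 8.5 pos [0.585  0.0646 0.1661] F [ 0.5 -0.2 -3.5] w 0.344 j [ 0.05 -0.36  2.17 -0.07  0.78  0.12]
shift mm [2.  0.2 9.3] turn [ 0.003 -0.    -0.001]
```

jog_arm:
  targets: [255,0,0,2,0,0,0,255,0,0,4,0,0,0,255,0,0,5,0,0,0,255,0,0,6,0,0,0,255,0,0,6,0,0,0]

```text
t: 9.0
position: [0.5882, 0.0645, 0.1613]
tcp_rot: [0.692, 0.667, 0.193, 0.2]
force: [-3.4, -0.5, -0.8]
gripper_width: 0.344
```

jog_arm:
  targets: [255,0,0,1,0,0,0,255,0,0,2,0,0,0,255,0,0,2,0,0,0]

```text
t: 9.3
position: [0.5892, 0.0644, 0.1596]
tcp_rot: [0.692, 0.667, 0.193, 0.2]
force: [-5.3, -1.0, 0.7]
gripper_width: 0.348
```

```bash
python3 n.py 19.3
```

```text
t 9.3 pos [0.5892 0.0644 0.1596] F [-5.3 -1.   0.7] w 0.348 j [ 0.05 -0.34  2.16 -0.07  0.76  0.12]
shift mm [2.  0.1 1.5] turn [ 0.003 -0.    -0.001]
```

Contact with the seal: about 6.6 N along the axis so far. Pressing on.

jog_arm:
  targets: [255,0,0,1,0,0,0,255,0,0,2,0,0,0,255,0,0,2,0,0,0,255,0,0,2,0,0,0]

```text
t: 9.7
position: [0.59, 0.0644, 0.1586]
tcp_rot: [0.692, 0.667, 0.193, 0.199]
force: [-19.2, -2.4, 12.3]
gripper_width: 0.344
```

jog_arm:
  targets: [255,0,0,1,0,0,0,255,0,0,2,0,0,0,255,0,0,2,0,0,0,255,0,0,2,0,0,0]

```text
t: 10.1
position: [0.5901, 0.0644, 0.1585]
tcp_rot: [0.692, 0.667, 0.192, 0.199]
force: [-57.1, -4.2, 42.2]
gripper_width: 0.344
```

```bash
python3 n.py 19.3
```

```text
t 10.1 pos [0.5901 0.0644 0.1585] F [-57.1  -4.2  42.2] w 0.344 j [ 0.05 -0.33  2.16 -0.07  0.76  0.12]
shift mm [ 1.9 -0.   0.2] turn [ 0.     0.    -0.001]
```

The push has turned rigid at TCP height 19.5 mm, against 19.3 mm expected for fully home. Relaxing and then opening.

jog_arm:
  targets: [255,0,0,-2,0,0,0,255,0,0,-3,0,0,0,255,0,0,-3,0,0,0]

```text
t: 10.4
position: [0.59, 0.0645, 0.1588]
tcp_rot: [0.691, 0.667, 0.193, 0.2]
force: [-0.0, 0.3, -3.1]
gripper_width: 0.338
```

```bash
python3 n.py 19.3
python3 - <<'E'
from redchk import *
S=viewer.camera("side");T=viewer.camera("top")
print(red(S,(240,90,420,270)),red(T,(220,160,400,260)))
cv2.imwrite("pics/g.png",np.hstack([cv2.resize(S[130:250,290:410],None,fx=3.3,fy=3.3),cv2.resize(T[140:260,250:370],None,fx=3.3,fy=3.3)]))
E
```

```text
t 10.4 pos [0.59   0.0645 0.1588] F [-0.   0.3 -3.1] w 0.338 j [ 0.05 -0.34  2.16 -0.07  0.75  0.12]
shift mm [ 1.9 -0.1  0.4] turn [ 0.004 -0.    -0.001]
[(array([351.76, 221.76]), 70, [347, 216, 11, 12])] [(array([269.92, 211.29]), 96, [266, 206, 9, 12]), (array([350.32, 211.46]), 91, [346, 206, 9, 12])]
```

View pics/g.png

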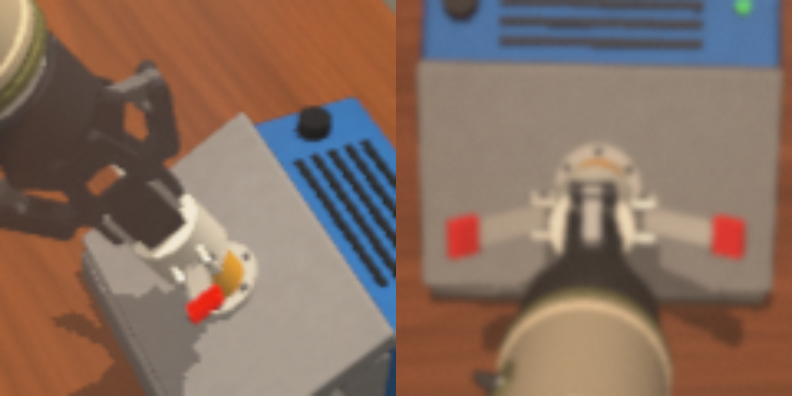

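The cap is down on the neck with both arms raised: only the lower brass is showing, and the side-view pad is at (352,222). Releasing and backing off along the axis.

jog_arm:
  targets: [0,0,0,0,0,0,0,0,0,0,0,0,0,0,0,0,0,0,0,0,0,0,0,0,0,0,0,0,0,0,0,0,0,0,0,0,0,0,0,0,0,0,0,0,0,0,0,0,0]

```text
t: 11.2
position: [0.5899, 0.0644, 0.1586]
tcp_rot: [0.692, 0.667, 0.193, 0.2]
force: [0.6, -0.2, -0.0]
gripper_width: 1.005
```

jog_arm:
  targets: [0,0,0,-15,0,0,0,0,0,0,-40,0,0,0,0,0,0,-75,0,0,0,0,0,0,-110,0,0,0,0,0,0,-120,0,0,0,0,0,0,-120,0,0,0]

```text
t: 11.8
position: [0.5266, 0.0668, 0.2626]
tcp_rot: [0.691, 0.666, 0.195, 0.201]
force: [-0.2, 0.4, -0.9]
gripper_width: 0.999
```

```bash
sed -i 's/nt=np.array.*/nt=np.array([.6005,.0640,.1418])/' n.py; python3 n.py 100 70;python3 n.py 100 -70
python3 - <<'E'
from redchk import *
S=viewer.camera("side");T=viewer.camera("top")
a=red(S,(240,90,420,270));b=red(T,(220,160,400,260));print(a,b,"ny",ny)
h=nt+nz*(.022)  # pads ~ 22 mm above neck top (60-38)
for sg in(1,-1):
    P=h+sg*ny*.0775;print(sg,proj("side",P).round(1),proj("top",P).round(1))
cv2.imwrite("pics/h.png",np.hstack([cv2.resize(S[130:250,290:410],None,fx=3.3,fy=3.3),cv2.resize(T[140:260,250:370],None,fx=3.3,fy=3.3)]))
E
```

```text
t 11.8 pos [0.5266 0.0668 0.2626] F [-0.2  0.4 -0.9] w 0.999 j [ 0.07 -0.64  2.18 -0.06  1.04  0.12]
shift mm [69.8 -1.9 41.7] turn [ 0.008 -0.001 -0.001]
t 11.8 pos [0.5266 0.0668 0.2626] F [-0.2  0.4 -0.9] w 0.999 j [ 0.07 -0.64  2.18 -0.06  1.04  0.12]
shift mm [-70.2  -1.7  41.6] turn [ 0.008 -0.001 -0.001]
[(array([320.56, 170.86]), 101, [314, 165, 14, 13]), (array([351.79, 221.68]), 71, [347, 216, 11, 12])] [(array([269.95, 211.34]), 97, [266, 206, 9, 12]), (array([350.37, 211.44]), 90, [346, 206, 9, 12])] ny [ 3.49928546e-02  9.99387563e-01 -3.46944695e-18]
1 [321.7 172.1] [270.3 210.5]
-1 [350.6 220.4] [349.8 211.8]
```

View pics/h.png

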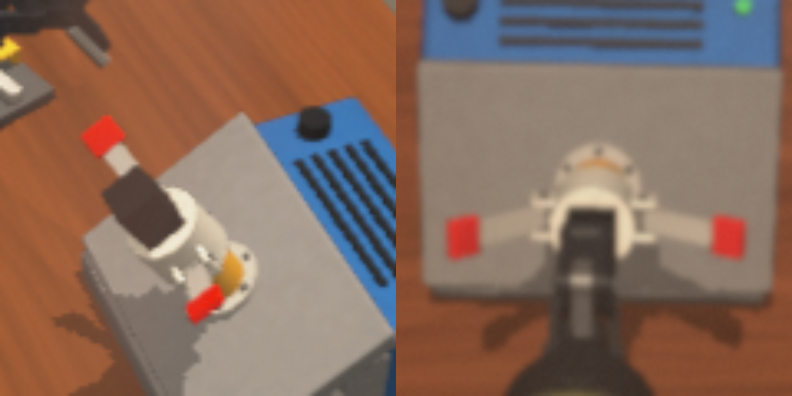

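The cap did not move on release, and all four pad images agree with prediction to 1–2 px. Now I'll shut the fingers and go over the +y arm.

jog_arm:
  targets: [255,35,-2,0,0.008,0,0,255,72,-2,0,0.008,0,0,255,72,-2,20,0.008,0,0,255,72,-2,40,0.008,0,0,255,72,-2,55,0.008,0,0,255,72,-2,60,0.008,0,0,255,72,-2,60,0.008,0,0,255,72,-2,60,0.008,0,0]

```text
t: 12.7
position: [0.5586, 0.1374, 0.2079]
tcp_rot: [0.692, 0.668, 0.19, 0.197]
force: [-0.9, -0.1, -0.7]
gripper_width: -0.001
```

```bash
python3 n.py 60 72
python3 - <<'E'
from redchk import *
S=viewer.camera("side");T=viewer.camera("top")
cv2.imwrite("pics/i.png",np.hstack([cv2.resize(S[110:250,270:410],None,fx=2.8,fy=2.8),cv2.resize(T[140:280,230:370],None,fx=2.8,fy=2.8)]))
E
```

```text
t 12.7 pos [0.5586 0.1374 0.2079] F [-0.9 -0.1 -0.7] w -0.001 j [ 0.24 -0.41  2.12 -0.19  0.9   0.36]
shift mm [ 0.2  2.6 19.6] turn [-0.006  0.    -0.002]
```

View pics/i.png

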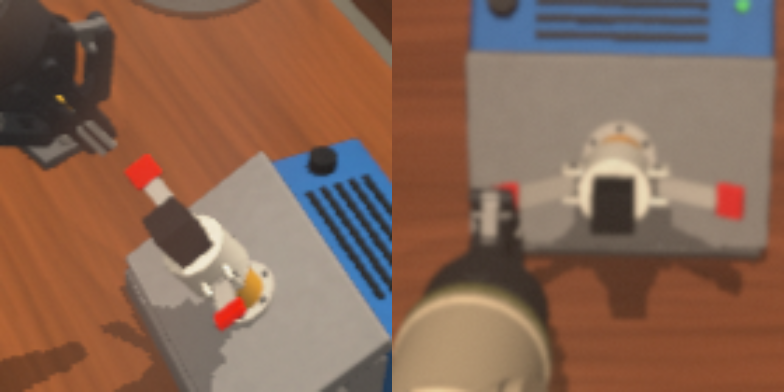

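Run:
```python
from redchk import *
o=manip.observe();q=Ro.from_quat(o["tcp_rot"])
for d in(0,.013):
    P=o["position"]+q.apply([0,0,d]);print(d,proj("side",P),proj("top",P))
for s in (60,33):
    P=nt+nz*s/1000+ny*.072;print(s,proj("side",P),proj("top",P))
```

```text
0 [307.71303542 160.30007471] [270.20855238 222.00206194]
0.013 [311.00027997 163.47690175] [270.89129238 219.53408507]
60 [313.4327622  164.80382832] [271.26849861 217.36229927]
33 [320.01760779 171.12100862] [272.62414516 212.43969066]
```

Run:
```python
from redchk import *
S=viewer.camera("side");T=viewer.camera("top")
cv2.imwrite("pics/j.png",np.hstack([cv2.resize(S[120:200,270:350],None,fx=5,fy=5),cv2.resize(T[180:260,235:315],None,fx=5,fy=5)]))
```

```text
(no output)
```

View pics/j.png

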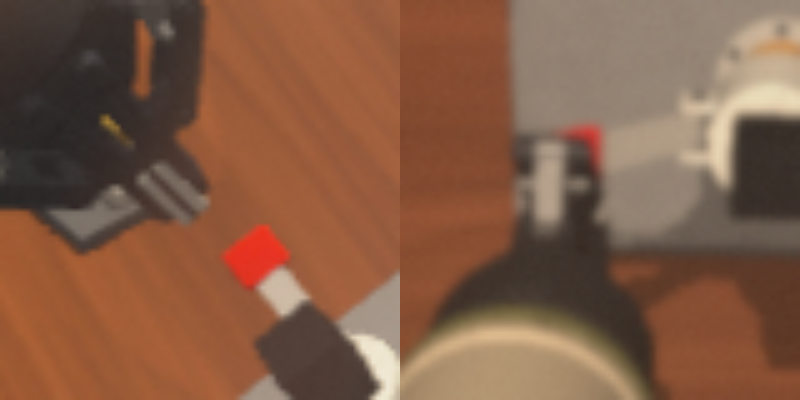

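The side view puts the shut tip at about (311,160), squarely above the +y pad at (321,171). Lowering on the arm.

jog_arm:
  targets: [255,0,2,10,0,0,0,255,0,2,20,0,0,0,255,0,2,30,0,0,0,255,0,2,36,0,0,0,255,0,2,42,0,0,0,255,0,2,48,0,0,0,255,0,2,48,0,0,0]

```text
t: 13.6
position: [0.5856, 0.1364, 0.1674]
tcp_rot: [0.692, 0.668, 0.19, 0.197]
force: [-0.6, -0.1, -0.5]
gripper_width: -0.003
```

```bash
python3 n.py -40 72
python3 - <<'E'
from redchk import *
S=viewer.camera("side");T=viewer.camera("top")
print(red(S,(240,90,420,270)),red(T,(220,160,400,260)))
cv2.imwrite("pics/k.png",np.hstack([cv2.resize(S[120:240,280:400],None,fx=3.3,fy=3.3),cv2.resize(T[150:270,235:355],None,fx=3.3,fy=3.3)]))
E
```

```text
t 13.6 pos [0.5856 0.1364 0.1674] F [-0.6 -0.1 -0.5] w -0.003 j [ 0.23 -0.29  2.11 -0.19  0.8   0.36]
shift mm [ 0.2  1.7 70.9] turn [-0.006  0.    -0.001]
[(array([324.31, 169.81]), 26, [321, 165, 7, 11]), (array([351.7 , 221.59]), 71, [347, 216, 11, 12])] [(array([350.36, 211.51]), 91, [346, 206, 9, 12])]
```

View pics/k.png

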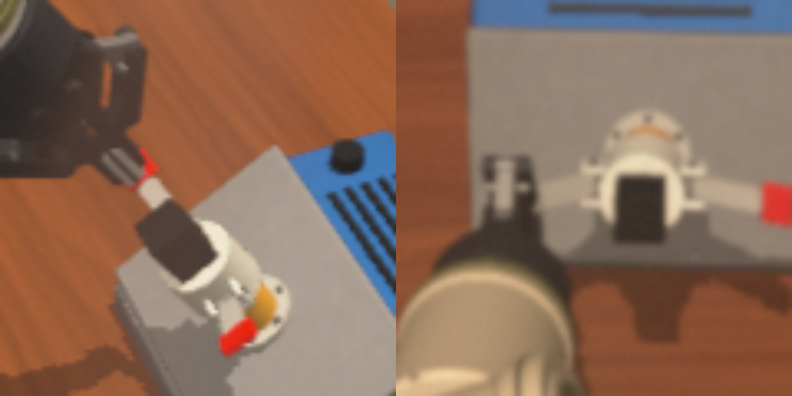

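The fingertips are just meeting the pad (side view at about (322,169)). Pushing the arm down.

jog_arm:
  targets: [255,0,3,6,0,0,0,255,0,3,12,0,0,0,255,0,3,18,0,0,0,255,0,3,24,0,0,0,255,0,3,24,0,0,0]

```text
t: 14.2
position: [0.6007, 0.1359, 0.1485]
tcp_rot: [0.692, 0.668, 0.19, 0.197]
force: [0.4, -1.3, 0.8]
gripper_width: -0.001
```

```bash
python3 n.py -40 72
python3 - <<'E'
from redchk import *
S=viewer.camera("side");T=viewer.camera("top")
print(red(S,(240,90,420,270)),red(T,(220,160,400,260)))
cv2.imwrite("pics/l.png",np.hstack([cv2.resize(S[120:240,280:400],None,fx=3.3,fy=3.3),cv2.resize(T[150:270,235:355],None,fx=3.3,fy=3.3)]))
E
```

```text
t 14.2 pos [0.6007 0.1359 0.1485] F [ 0.4 -1.3  0.8] w -0.001 j [ 0.22 -0.22  2.09 -0.19  0.75  0.36]
shift mm [ 0.2 -1.3 46.9] turn [-0.007  0.    -0.001]
[(array([350.99, 220.56]), 68, [346, 215, 11, 12])] [(array([350. , 211.5]), 96, [346, 206, 9, 12])]
```

View pics/l.png

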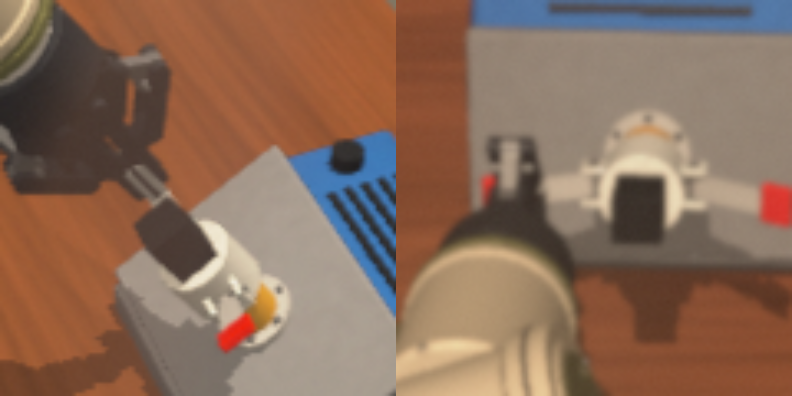

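The arm is following: its pad peeks out at the left of the finger in the top view. The other pad shifted only 1 px. Continuing down.

jog_arm:
  targets: [255,2,-1,5,0,0,0,255,4,-1,10,0,0,0,255,4,-1,15,0,0,0,255,4,-1,20,0,0,0,255,4,-1,20,0,0,0]

```text
t: 14.8
position: [0.6106, 0.1398, 0.1313]
tcp_rot: [0.692, 0.668, 0.19, 0.197]
force: [-0.1, 0.3, 1.2]
gripper_width: -0.002
```

```bash
python3 n.py -40 76
python3 - <<'E'
from redchk import *
S=viewer.camera("side");T=viewer.camera("top")
print(red(S,(240,90,420,270)),red(T,(220,160,400,260)))
cv2.imwrite("pics/m.png",np.hstack([cv2.resize(S[120:240,280:400],None,fx=3.3,fy=3.3),cv2.resize(T[150:270,235:355],None,fx=3.3,fy=3.3)]))
E
```

```text
t 14.8 pos [0.6106 0.1398 0.1313] F [-0.1  0.3  1.2] w -0.002 j [ 0.22 -0.17  2.07 -0.21  0.71  0.38]
shift mm [-0.1 -0.6 27.1] turn [-0.006 -0.    -0.001]
[(array([351.  , 220.09]), 66, [346, 215, 11, 11])] [(array([261.83, 201.58]), 12, [261, 200, 3, 5]), (array([349.99, 211.61]), 96, [346, 206, 9, 12])]
```

View pics/m.png

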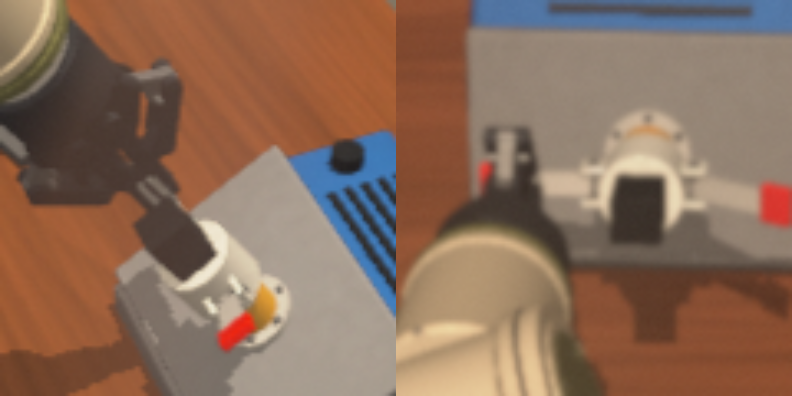

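jog_arm:
  targets: [255,0,0,5,0,0,0,255,0,0,10,0,0,0,255,0,0,15,0,0,0,255,0,0,15,0,0,0]

```text
t: 15.3
position: [0.6186, 0.1393, 0.1186]
tcp_rot: [0.692, 0.668, 0.19, 0.197]
force: [0.1, -0.1, 0.9]
gripper_width: 0.001
```

jog_arm:
  targets: [255,0,0,4,0,0,0,255,0,0,8,0,0,0,255,0,0,8,0,0,0,255,0,0,8,0,0,0]

```text
t: 15.7
position: [0.6229, 0.1394, 0.1125]
tcp_rot: [0.692, 0.668, 0.19, 0.197]
force: [-0.3, 0.3, 0.3]
gripper_width: 0.001
```

```bash
python3 n.py -40 76
python3 - <<'E'
from redchk import *
S=viewer.camera("side");T=viewer.camera("top")
print(red(S,(240,90,420,270)),red(T,(220,160,400,260)))
cv2.imwrite("pics/o.png",np.hstack([cv2.resize(S[120:240,280:400],None,fx=3.3,fy=3.3),cv2.resize(T[150:270,235:355],None,fx=3.3,fy=3.3)]))
E
```

```text
t 15.7 pos [0.6229 0.1394 0.1125] F [-0.3  0.3  0.3] w 0.001 j [ 0.21 -0.11  2.06 -0.21  0.66  0.38]
shift mm [-0.1 -1.2  4.7] turn [-0.005 -0.    -0.001]
[(array([351.12, 220.28]), 68, [346, 215, 11, 11])] [(array([350. , 211.5]), 96, [346, 206, 9, 12])]
```

View pics/o.png

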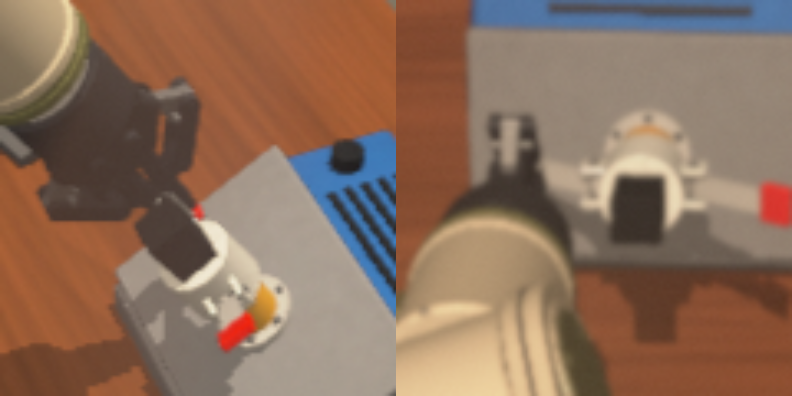

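No stop force yet (TCP height -35 mm). Continuing in small steps.

jog_arm:
  targets: [255,0,0,3,0,0,0,255,0,0,6,0,0,0,255,0,0,6,0,0,0]

```text
t: 16.1
position: [0.626, 0.1392, 0.1072]
tcp_rot: [0.692, 0.668, 0.19, 0.197]
force: [0.2, 0.5, 0.4]
gripper_width: 0.001
```

jog_arm:
  targets: [255,0,0,2,0,0,0,255,0,0,4,0,0,0,255,0,0,4,0,0,0]

```text
t: 16.4
position: [0.6282, 0.1391, 0.1039]
tcp_rot: [0.692, 0.668, 0.19, 0.197]
force: [-0.9, 0.7, 0.8]
gripper_width: 0.001
```

```bash
python3 n.py -40 76
```

```text
t 16.4 pos [0.6282 0.1391 0.1039] F [-0.9  0.7  0.8] w 0.001 j [ 0.21 -0.08  2.05 -0.22  0.64  0.39]
shift mm [-0.  -1.1 -5.4] turn [-0.005 -0.    -0.001]
```

jog_arm:
  targets: [255,0,0,2,0,0,0,255,0,0,3,0,0,0,255,0,0,3,0,0,0]

```text
t: 16.7
position: [0.6298, 0.1391, 0.1015]
tcp_rot: [0.692, 0.668, 0.19, 0.197]
force: [0.3, 0.2, 1.0]
gripper_width: -0.001
```

jog_arm:
  targets: [255,0,0,1,0,0,0,255,0,0,2,0,0,0,255,0,0,2,0,0,0]

```text
t: 17.0
position: [0.6309, 0.1392, 0.1001]
tcp_rot: [0.692, 0.668, 0.191, 0.197]
force: [-3.1, 0.3, 4.4]
gripper_width: -0.002
```

```bash
python3 n.py -40 76
python3 - <<'E'
from redchk import *
S=viewer.camera("side");T=viewer.camera("top")
print(red(S,(240,90,420,270)),red(T,(220,160,400,260)))
cv2.imwrite("pics/p.png",np.hstack([cv2.resize(S[120:240,280:400],None,fx=3.3,fy=3.3),cv2.resize(T[150:270,235:355],None,fx=3.3,fy=3.3)]))
E
```

```text
t 17.0 pos [0.6309 0.1392 0.1001] F [-3.1  0.3  4.4] w -0.002 j [ 0.21 -0.06  2.04 -0.22  0.63  0.39]
shift mm [ -0.2  -1.3 -10.1] turn [-0.005 -0.    -0.001]
[(array([350.87, 219.69]), 67, [346, 214, 11, 12])] [(array([349.51, 211.44]), 89, [346, 206, 8, 12])]
```

View pics/p.png

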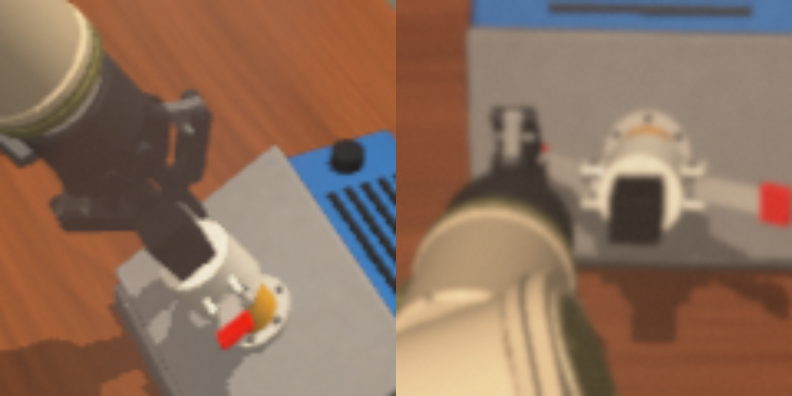

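The force steps up to about 5.5 N at -50 mm, which fits the stop. Backing off to look.

jog_arm:
  targets: [255,0,0,1,0,0,0,255,0,0,1,0,0,0,255,0,0,-20,0,0,0,255,0,0,-60,0,0,0,255,0,0,-110,0,0,0,255,0,0,-160,0,0,0,255,0,0,-190,0,0,0,255,0,0,-190,0,0,0]

```text
t: 17.9
position: [0.5317, 0.1432, 0.2679]
tcp_rot: [0.691, 0.667, 0.194, 0.199]
force: [1.6, 0.6, 0.9]
gripper_width: 0.004
```

```bash
python3 n.py 80 -76
python3 - <<'E'
from redchk import *
S=viewer.camera("side");T=viewer.camera("top")
print(red(S,(240,90,420,270)),red(T,(220,160,400,260)))
for z in (0.023-.038,):
  for th in(1.57,1.45,1.35,1.2):
    ph=np.pi/4-th;P=nt+nz*(z+.06*np.sin(ph))+ny*(.03+.06*np.cos(ph));print(th,proj("side",P).round(1),proj("top",P).round(1))
  for th in(0,.1,.2):
    ph=np.pi/4-th;P=nt+nz*(z+.06*np.sin(ph))-ny*(.03+.06*np.cos(ph));print("b",th,proj("side",P).round(1),proj("top",P).round(1))
cv2.imwrite("pics/q.png",np.hstack([cv2.resize(S[120:240,280:400],None,fx=3.3,fy=3.3),cv2.resize(T[150:270,235:355],None,fx=3.3,fy=3.3)]))
E
```

```text
t 17.9 pos [0.5317 0.1432 0.2679] F [1.6 0.6 0.9] w 0.004 j [ 0.28 -0.54  2.1  -0.19  1.04  0.36]
shift mm [-152.9   -6.3   64.4] turn [ 0.004 -0.003 -0.002]
[(array([350.99, 220.77]), 70, [346, 215, 11, 12])] [(array([275.28, 196.96]), 53, [273, 192, 6, 12]), (array([349.99, 211.61]), 96, [346, 206, 9, 12])]
1.57 [340.2 190.4] [276.5 197.5]
1.45 [338.3 188. ] [274.  198.3]
1.35 [336.6 186.1] [272.1 199. ]
1.2 [334.2 183.2] [269.7 200.2]
b 0 [348.3 217.6] [347.3 212.7]
b 0.1 [350.1 219.9] [349.3 212. ]
b 0.2 [352.  222.1] [351.  211.1]
```

View pics/q.png

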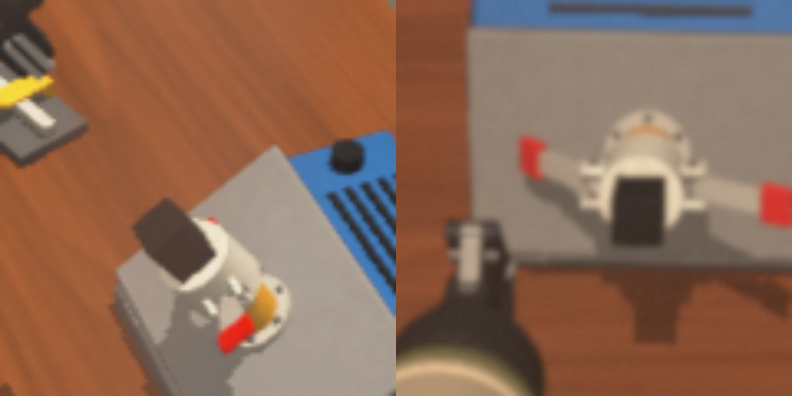

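Arm A's pad is at (275.3,197.0) in the top view, against a predicted (276.5,197.5) at the stop. Arm B is still raised at about 0.13 rad and the cap is seated. Crossing over to the -y arm.

jog_arm:
  targets: [255,-45,-2,0,0.004,0,0,255,-90,-4,0,0.004,0,0,255,-135,-6,0,0.004,0,0,255,-153,-6,10,0.004,0,0,255,-153,-6,30,0.004,0,0,255,-153,-6,50,0.004,0,0,255,-153,-6,64,0.004,0,0,255,-153,-6,64,0.004,0,0]

```text
t: 18.8
position: [0.552, -0.0117, 0.1981]
tcp_rot: [0.694, 0.668, 0.187, 0.192]
force: [-0.2, 0.5, 0.3]
gripper_width: 0.004
```

```bash
python3 n.py 31 -76
```

```text
t 18.8 pos [ 0.552  -0.0117  0.1981] F [-0.2  0.5  0.3] w 0.004 j [-0.16 -0.51  2.21  0.08  0.91 -0.15]
shift mm [ 1.3  9.6 40.9] turn [-0.017 -0.    -0.003]
```

jog_arm:
  targets: [255,1,9,0,-0.015,0,0,255,1,9,10,-0.015,0,0,255,1,9,20,-0.015,0,0,255,1,9,30,-0.015,0,0,255,1,9,36,-0.015,0,0,255,1,9,36,-0.015,0,0]

```text
t: 19.4
position: [0.5799, -0.0112, 0.1761]
tcp_rot: [0.691, 0.667, 0.193, 0.2]
force: [-0.1, 0.5, 1.0]
gripper_width: -0.003
```

```bash
python3 n.py 31 -76
python3 - <<'E'
from redchk import *
S=viewer.camera("side");T=viewer.camera("top")
print(red(S,(240,90,420,270)),red(T,(220,160,400,260)))
cv2.imwrite("pics/r.png",np.hstack([cv2.resize(S[140:260,290:410],None,fx=3.3,fy=3.3),cv2.resize(T[150:270,255:375],None,fx=3.3,fy=3.3)]))
E
```

```text
t 19.4 pos [ 0.5799 -0.0112  0.1761] F [-0.1  0.5  1. ] w -0.003 j [-0.14 -0.41  2.19  0.08  0.81 -0.15]
shift mm [-0.2 -3.   7.6] turn [ 0.004 -0.    -0.001]
[(array([351.21, 220.69]), 67, [346, 215, 11, 12])] [(array([275.33, 196.9 ]), 52, [273, 192, 6, 12])]
```

View pics/r.png

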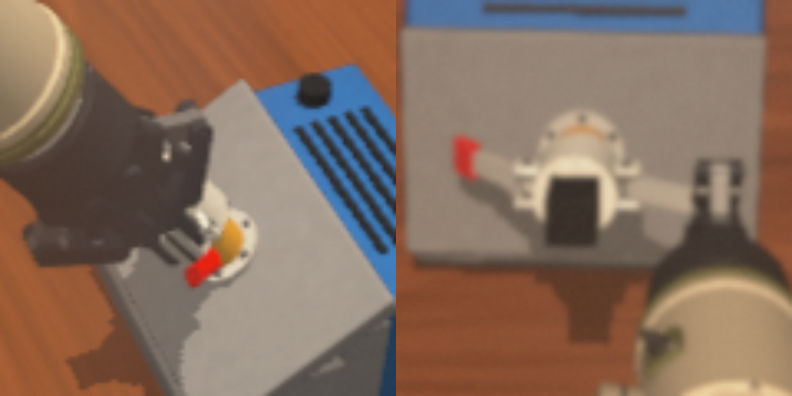

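The fingers stand over arm B's pad in both views, and arm A stays down. Pushing arm B down.

jog_arm:
  targets: [255,0,-3,6,0,0,0,255,0,-3,12,0,0,0,255,0,-3,18,0,0,0,255,0,-3,24,0,0,0,255,0,-3,30,0,0,0,255,0,-3,36,0,0,0,255,0,-3,36,0,0,0]

```text
t: 20.2
position: [0.5969, -0.0119, 0.1445]
tcp_rot: [0.691, 0.667, 0.194, 0.2]
force: [-0.2, 0.5, 0.3]
gripper_width: 0.003
```

jog_arm:
  targets: [255,0,0,5,0,0,0,255,0,0,10,0,0,0,255,0,0,15,0,0,0,255,0,0,15,0,0,0]

```text
t: 20.6
position: [0.605, -0.0121, 0.1323]
tcp_rot: [0.691, 0.667, 0.194, 0.2]
force: [-0.6, 0.4, 1.2]
gripper_width: 0.002
```

```bash
python3 n.py -50 -76
python3 - <<'E'
from redchk import *
S=viewer.camera("side");T=viewer.camera("top")
print(red(S,(240,90,420,270)),red(T,(220,160,400,260)))
cv2.imwrite("pics/s.png",np.hstack([cv2.resize(S[140:260,290:410],None,fx=3.3,fy=3.3),cv2.resize(T[150:270,255:375],None,fx=3.3,fy=3.3)]))
E
```

```text
t 20.6 pos [ 0.605  -0.0121  0.1323] F [-0.6  0.4  1.2] w 0.002 j [-0.14 -0.27  2.16  0.09  0.69 -0.15]
shift mm [-0.1 -1.2 38.1] turn [ 0.005 -0.    -0.002]
[(array([361.65, 231.78]), 81, [355, 225, 13, 13])] [(array([274.21, 197.51]), 53, [272, 193, 6, 11]), (array([357.58, 204.58]), 12, [357, 202, 2, 7])]
```

View pics/s.png

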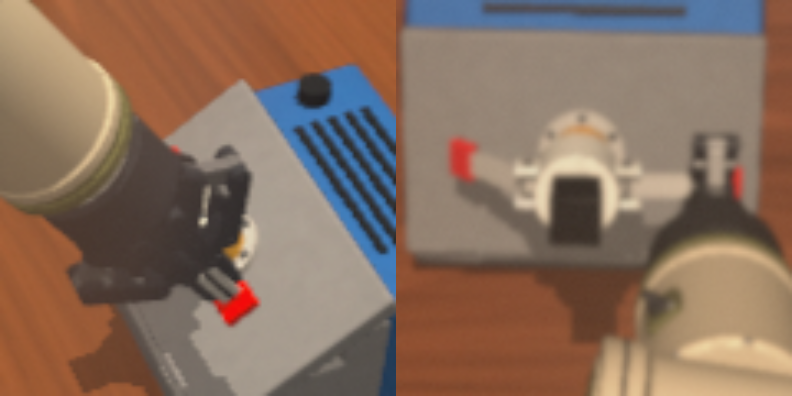

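Arm B is near level, with its pad at (362,232) in the side view. Continuing to the stop.

jog_arm:
  targets: [255,0,-1,5,0,0,0,255,0,-1,10,0,0,0,255,0,-1,15,0,0,0,255,0,-1,20,0,0,0,255,0,-1,24,0,0,0,255,0,-1,24,0,0,0]

```text
t: 21.3
position: [0.617, -0.0126, 0.1114]
tcp_rot: [0.691, 0.667, 0.194, 0.2]
force: [-0.1, -0.6, 0.6]
gripper_width: 0.001
```

jog_arm:
  targets: [255,0,0,4,0,0,0,255,0,0,8,0,0,0,255,0,0,10,0,0,0,255,0,0,10,0,0,0]

```text
t: 21.7
position: [0.6225, -0.0128, 0.1035]
tcp_rot: [0.691, 0.667, 0.194, 0.201]
force: [0.1, -1.4, 1.2]
gripper_width: 0.005
```

```bash
python3 n.py -51 -76
```

```text
t 21.7 pos [ 0.6225 -0.0128  0.1035] F [ 0.1 -1.4  1.2] w 0.005 j [-0.13 -0.17  2.14  0.09  0.61 -0.16]
shift mm [ 0.  -0.6  5.4] turn [ 0.006 -0.    -0.001]
```

jog_arm:
  targets: [255,0,0,2,0,0,0,255,0,0,4,0,0,0,255,0,0,4,0,0,0]

```text
t: 22.0
position: [0.6247, -0.013, 0.1003]
tcp_rot: [0.691, 0.666, 0.194, 0.201]
force: [-0.6, -0.2, 1.0]
gripper_width: -0.004
```

jog_arm:
  targets: [255,0,0,1,0,0,0,255,0,0,2,0,0,0,255,0,0,2,0,0,0]

```text
t: 22.3
position: [0.6258, -0.0129, 0.0987]
tcp_rot: [0.691, 0.667, 0.194, 0.201]
force: [0.5, -0.9, 0.7]
gripper_width: 0.001
```

```bash
python3 n.py -51 -76
python3 - <<'E'
from redchk import *
S=viewer.camera("side");T=viewer.camera("top")
print(red(S,(240,90,420,270)),red(T,(220,160,400,260)))
cv2.imwrite("pics/u.png",np.hstack([cv2.resize(S[140:260,290:410],None,fx=3.3,fy=3.3),cv2.resize(T[150:270,255:375],None,fx=3.3,fy=3.3)]))
E
```

```text
t 22.3 pos [ 0.6258 -0.0129  0.0987] F [ 0.5 -0.9  0.7] w 0.001 j [-0.13 -0.15  2.13  0.09  0.6  -0.16]
shift mm [-0.  -0.8 -0.3] turn [ 0.006 -0.    -0.001]
[] [(array([274.11, 197.31]), 54, [272, 192, 6, 12])]
```

View pics/u.png

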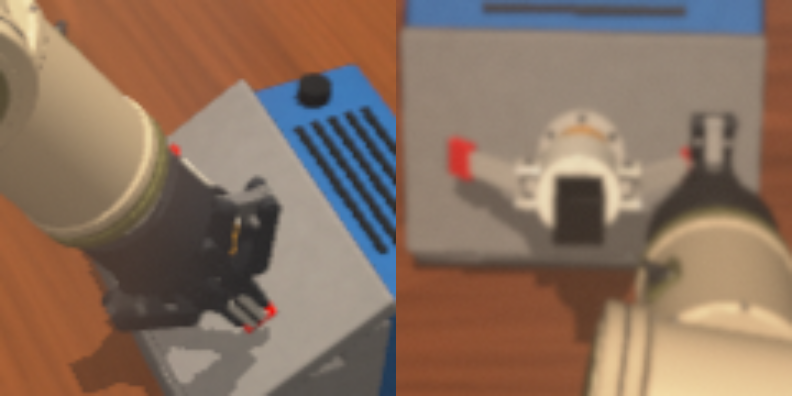

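No stop force yet. The cap leans slightly towards B, so its stop lies a little lower. A few more mm.

jog_arm:
  targets: [255,0,0,1,0,0,0,255,0,0,2,0,0,0,255,0,0,2,0,0,0]

```text
t: 22.7
position: [0.6269, -0.0129, 0.0971]
tcp_rot: [0.691, 0.667, 0.194, 0.201]
force: [-0.9, -0.6, 1.4]
gripper_width: -0.003
```

jog_arm:
  targets: [255,0,0,1,0,0,0,255,0,0,2,0,0,0,255,0,0,2,0,0,0]

```text
t: 23.0
position: [0.6281, -0.0131, 0.0957]
tcp_rot: [0.691, 0.666, 0.194, 0.201]
force: [-5.2, -1.9, 5.6]
gripper_width: 0.001
```

The stop is reached, with the force jumping to about 8 N. One more mm, then retreat and look.

jog_arm:
  targets: [255,0,0,1,0,0,0,255,0,0,1,0,0,0,255,0,0,-20,0,0,0,255,0,0,-60,0,0,0,255,0,0,-110,0,0,0,255,0,0,-160,0,0,0,255,0,0,-200,0,0,0,255,0,0,-200,0,0,0]

```text
t: 23.8
position: [0.5219, -0.0094, 0.2724]
tcp_rot: [0.69, 0.666, 0.198, 0.205]
force: [0.2, 0.6, 0.4]
gripper_width: 0.002
```

```bash
cat > fin.py <<'E'
from redchk import *
import sys
S=viewer.camera("side");T=viewer.camera("top")
print(red(S,(240,90,420,270)),red(T,(220,160,400,260)))
for sg in(1,-1):
  for th in(1.57,1.35):
    ph=np.pi/4-th;P=nt+nz*(-.015+.06*np.sin(ph))+sg*ny*(.03+.06*np.cos(ph));print(sg,th,proj("side",P).round(1),proj("top",P).round(1))
P=nt+nz*.049;print("block top",proj("side",P).round(1),proj("top",P).round(1))
cv2.imwrite(sys.argv[1],np.hstack([cv2.resize(S[140:260,290:410],None,fx=3.3,fy=3.3),cv2.resize(T[150:270,255:375],None,fx=3.3,fy=3.3)]))
E
python3 fin.py pics/v.png; python3 n.py 19.3
```

```text
[(array([366.74, 233.57]), 96, [360, 227, 14, 13])] [(array([273.98, 197.07]), 54, [271, 192, 7, 12]), (array([345.1 , 198.56]), 48, [342, 194, 6, 11])]
1 1.57 [340.2 190.4] [276.5 197.5]
1 1.35 [336.6 186.1] [272.1 199. ]
-1 1.57 [367.1 234.4] [346.2 198.7]
-1 1.35 [366.6 235.2] [350.3 200.3]
block top [329.  189.1] [309.6 216. ]
t 23.9 pos [ 0.5211 -0.0093  0.266 ] F [ 0.2 -0.3 -0.6] w 0.001 j [-0.17 -0.69  2.2   0.08  1.07 -0.15]
shift mm [ 76.1  -2.3 126.7] turn [ 0.009  0.    -0.001]
```

View pics/v.png

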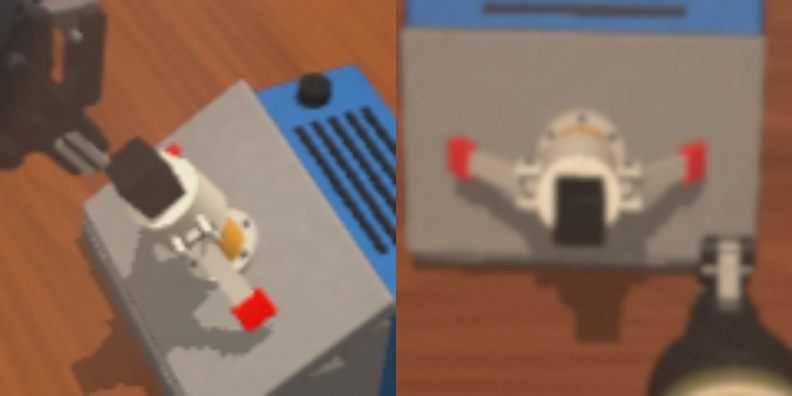

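Both arms are down and match their stop predictions to 1–2.5 px: A at (274,197), B at (345,199) in the top view. Pushing B shifted the cap slightly, so I'll press the block's top once along the axis to seat it squarely.

jog_arm:
  targets: [255,40,-2,0,0.008,0,0,255,76,-2,0,0.008,0,0,255,76,-2,25,0.008,0,0,255,76,-2,50,0.008,0,0,255,76,-2,60,0.008,0,0,255,76,-2,66,0.008,0,0,255,76,-2,66,0.008,0,0,255,76,-2,66,0.008,0,0]

```text
t: 24.7
position: [0.5573, 0.0652, 0.2081]
tcp_rot: [0.692, 0.667, 0.192, 0.198]
force: [-0.4, 0.0, 0.1]
gripper_width: -0.001
```

```bash
python3 n.py 49
```

```text
t 24.7 pos [0.5573 0.0652 0.2081] F [-0.4  0.   0.1] w -0.001 j [ 0.06 -0.49  2.18 -0.06  0.9   0.12]
shift mm [ 0.3  1.4 30.2] turn [-0.002  0.    -0.002]
```

jog_arm:
  targets: [255,0,1,8,0,0,0,255,0,1,16,0,0,0,255,0,1,22,0,0,0,255,0,1,26,0,0,0,255,0,1,28,0,0,0,255,0,1,28,0,0,0]

```text
t: 25.3
position: [0.5729, 0.0651, 0.1843]
tcp_rot: [0.692, 0.667, 0.192, 0.198]
force: [-0.3, 0.2, -0.0]
gripper_width: -0.005
```

jog_arm:
  targets: [255,0,0,1,0,0,0,255,0,0,2,0,0,0,255,0,0,2,0,0,0]

```text
t: 25.6
position: [0.5743, 0.0655, 0.1843]
tcp_rot: [0.692, 0.667, 0.192, 0.198]
force: [-8.5, 2.2, 9.0]
gripper_width: -0.001
```

```bash
python3 n.py 49
```

```text
t 25.6 pos [0.5743 0.0655 0.1843] F [-8.5  2.2  9. ] w -0.001 j [ 0.05 -0.41  2.17 -0.06  0.83  0.12]
shift mm [-0.6 -0.3  0.9] turn [-0.    -0.001 -0.001]
```

jog_arm:
  targets: [255,0,0,1,0,0,0,255,0,0,1,0,0,0,255,0,0,1,0,0,0]

```text
t: 25.9
position: [0.5748, 0.0658, 0.1843]
tcp_rot: [0.692, 0.667, 0.193, 0.198]
force: [-20.9, 3.6, 18.9]
gripper_width: 0.0
```

```bash
python3 n.py 49; python3 fin.py pics/w.png
```

```text
t 25.9 pos [0.5748 0.0658 0.1843] F [-20.9   3.6  18.9] w 0.0 j [ 0.05 -0.41  2.17 -0.06  0.83  0.12]
shift mm [-0.9 -0.7  0.7] turn [-0.    -0.001 -0.001]
[(array([365.95, 234.36]), 95, [360, 228, 13, 13])] [(array([274.39, 197.21]), 57, [272, 192, 7, 12]), (array([345.83, 199.7 ]), 53, [343, 195, 6, 11])]
1 1.57 [340.2 190.4] [276.5 197.5]
1 1.35 [336.6 186.1] [272.1 199. ]
-1 1.57 [367.1 234.4] [346.2 198.7]
-1 1.35 [366.6 235.2] [350.3 200.3]
block top [329.  189.1] [309.6 216. ]
```

The push is rigid at about 28 N and TCP height 49.7 mm, where fully home is 49.0 plus the +0.2 offset seen before. Retreating for a last look.

jog_arm:
  targets: [255,0,0,-5,0,0,0,255,0,0,-30,0,0,0,255,0,0,-70,0,0,0,255,0,0,-110,0,0,0,255,0,0,-130,0,0,0,255,0,0,-130,0,0,0,255,0,0,-130,0,0,0]

```text
t: 26.7
position: [0.5058, 0.0673, 0.292]
tcp_rot: [0.692, 0.667, 0.192, 0.198]
force: [0.6, -0.7, -0.0]
gripper_width: -0.001
```

```bash
python3 n.py 49; python3 fin.py pics/x.png; python3 -c "
from h import *
cv2.imwrite('pics/xs.png',viewer.camera('side'))"
```

```text
t 26.7 pos [0.5058 0.0673 0.292 ] F [ 0.6 -0.7 -0. ] w -0.001 j [ 0.07 -0.71  2.16 -0.06  1.13  0.12]
shift mm [ -0.    0.7 128.6] turn [-0.001 -0.    -0.001]
[(array([366.05, 234.13]), 97, [360, 228, 13, 13])] [(array([275.02, 196.76]), 51, [273, 192, 6, 12]), (array([346.  , 199.61]), 51, [343, 195, 7, 11])]
1 1.57 [340.2 190.4] [276.5 197.5]
1 1.35 [336.6 186.1] [272.1 199. ]
-1 1.57 [367.1 234.4] [346.2 198.7]
-1 1.35 [366.6 235.2] [350.3 200.3]
block top [329.  189.1] [309.6 216. ]
```

View pics/x.png

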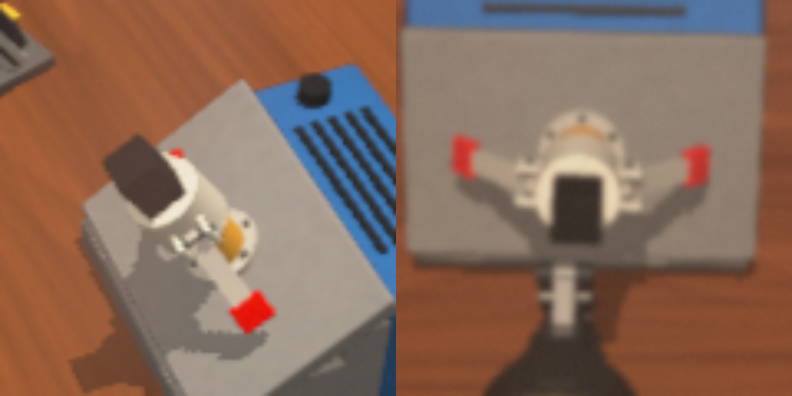

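View pics/xs.png

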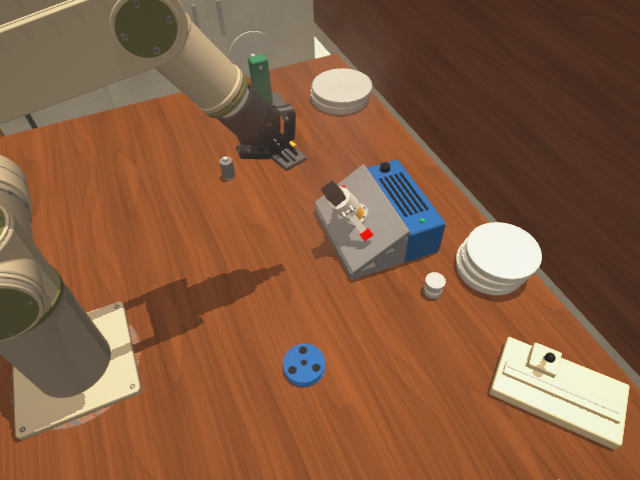

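Both arms are down and symmetric, with pads at (275,197) and (346,200) in the top view. The spool (303,365), loupe (434,285), roller (227,168) and clip are where they were, and the gripper is clear. Handing in.

```bash
python3 -c "
from rig import hand_in
print(hand_in())"
```

```text
the job is handed in; nothing more can be done
None
```

The camlock cap is fully home on the brass neck with both arms down, and I handed the job in at about 27 s of the 64 s allowed. No verdict was reported.

**What I did:**
- I gripped the cap by its block, turned it to the neck's lean and slid it on. A light 5 N side contact on the way needed a 2 mm shift.
- I pressed until the seal was flat. The push turned rigid at about 70 N, with the tool within 0.3 mm of the height worked out for fully home.
- I pushed the +y arm down to its stop, then the -y arm. A step-up in force marked each stop.
- Pushing the -y arm shifted the cap slightly, so I pressed once on top of the block with about 28 N to square it up.

**Last checks:**
- **Arms:** the red pads are at (275,197) and (346,200) in the top picture, within 1.6 px of where they should be at the stops. That puts the arms at roughly 1.5 rad, against the 1.35 needed.
- **Cap:** under the last press it was rigid within about 0.7 mm of the fully-home height.
- **Gripper and bystanders:** the gripper is clear of everything. The spool, loupe and roller sit where they started in the picture. The gauge clip was partly hidden behind the gripper in the last view, but the arm never went near it.

**Disagreements:** the neck lay about 2 mm further to -y than I first measured. The arms started about 0.13 rad below fully raised, judging by their pads.

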